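# Load a swing-out rotor in balanced pairs

## Task

Load the six-bucket centrifuge rotor so that it is balanced, every tube facing its own kind across the hub: put the loose tall tube and the loose squat tube each into the bucket directly opposite the tube of the same size that is already in the rotor, and the two slim tubes into the two buckets that are left. Lower each tube gently, upright, until you feel it rest on the rubber cushion hidden in its bucket, and let go. Leave the two tubes already in the rotor in their buckets, and do not shift the beaker or the dropper bottle standing by the loose tubes.

Things in the scene. Friction and masses are not known exactly. Their poses are not given: they have to be found in the camera images.
- rotor: centrifuge rotor on a round grey stand (200 mm), fixed; six opaque upright steel buckets 70 mm from its axis. Origin: bench, centre; z up. Counter-clockwise from its x axis: 0 deg holds a tall tube, 60 deg a squat one, 120/180/240/300 deg empty. Bucket: 48 mm inside, 53 outside, rim at z 67 mm, floor 16. On it a rubber cushion, top at 20 to 32 mm, unknown beforehand; holds 30 N. Hub below 66 mm.
- tall_in: frosted white screw-cap centrifuge tube, grey ribbed cap, flat foot, rigid; the tall size: 108 mm tall, body 27 mm, cap 31 mm in diameter. Origin at the centre of its underside, z up along the tube (round: yaw means nothing). In the rotor bucket at 0 degrees; stays there. The bucket opposite is at 180 degrees.
- squat_in: frosted white screw-cap centrifuge tube, grey ribbed cap, flat foot, rigid; the squat size, shortest and widest: 75 mm tall, body 34 mm, cap 40 mm in diameter. Origin at the centre of its underside, z up along the tube (round: yaw means nothing). In the rotor bucket at 60 degrees; stays there. The bucket opposite is at 240 degrees.
- tall_out: frosted white screw-cap centrifuge tube, grey ribbed cap, flat foot, rigid; the tall size: 108 mm tall, body 27 mm, cap 31 mm in diameter. Origin at the centre of its underside, z up along the tube (round: yaw means nothing). The cap is the top 13 mm. Stands loose on the bench, 70 g.
- squat_out: frosted white screw-cap centrifuge tube, grey ribbed cap, flat foot, rigid; the squat size, shortest and widest: 75 mm tall, body 34 mm, cap 40 mm in diameter. Origin at the centre of its underside, z up along the tube (round: yaw means nothing). The cap is the top 13 mm. Stands loose on the bench, 60 g.
- slim_a: frosted white screw-cap centrifuge tube, grey ribbed cap, flat foot, rigid; the slim size: 90 mm tall, body 20 mm, cap 23 mm in diameter. Origin at the centre of its underside, z up along the tube (round: yaw means nothing). The cap is the top 13 mm. Stands loose on the bench, 45 g. One of two alike.
- slim_b: frosted white screw-cap centrifuge tube, grey ribbed cap, flat foot, rigid; the slim size: 90 mm tall, body 20 mm, cap 23 mm in diameter. Origin at the centre of its underside, z up along the tube (round: yaw means nothing). The cap is the top 13 mm. Stands loose on the bench, 45 g. One of two alike.
- beaker: empty 100 ml glass beaker, 55 mm wide, 70 mm tall, loose on the bench near the tubes; not to be shifted. Origin at the centre of its underside.
- dropper_bottle: amber dropper bottle with a black rubber bulb, 34 mm wide, 114 mm tall, loose on the bench beside the rotor; not to be shifted. Origin at the centre of its underside.
Things that resemble listed ones, but are neither listed nor needed, are in the scene too. Leave any green look-alike of the slim_b alone.

How it is judged:
At the end, for the whole second after the job is handed in: All six tubes upright (0.12 rad), at rest on the cushions of their buckets (foot under 40 mm high, within 15 mm of the bucket axis): tall opposite tall, squat opposite squat, the slim pair in the last two; the tubes first in the rotor still in their own buckets (x of tall_in in the frame of rotor between 0.055 and 0.085 m and y of tall_in in the frame of rotor between -0.015 and 0.015 m and z of each of tall_in, squat_in, tall_out, squat_out in the frame of rotor below 0.04 m and angle between each of tall_in, squat_in, tall_out, squat_out's own z axis and vertical below 0.12 rad and linear speed of each of tall_in, squat_in, tall_out, squat_out below 0.02 m/s and x of squat_in in the frame of rotor between 0.02 and 0.05 m and y of squat_in in the frame of rotor between 0.0456 and 0.0756 m and x of tall_out in the frame of rotor between -0.085 and -0.055 m and y of tall_out in the frame of rotor between -0.015 and 0.015 m and x of squat_out in the frame of rotor between -0.05 and -0.02 m and y of squat_out in the frame of rotor between -0.0756 and -0.0456 m and (((x of slim_a in the frame of rotor between -0.05 and -0.02 m and y of slim_a in the frame of rotor between 0.0456 and 0.0756 m and z of slim_a in the frame of rotor below 0.04 m and angle between slim_a's own z axis and vertical below 0.12 rad and linear speed of slim_a below 0.02 m/s) and (x of slim_b in the frame of rotor between 0.02 and 0.05 m and y of slim_b in the frame of rotor between -0.0756 and -0.0456 m and z of slim_b in the frame of rotor below 0.04 m and angle between slim_b's own z axis and vertical below 0.12 rad and linear speed of slim_b below 0.02 m/s)) or ((x of slim_a in the frame of rotor between 0.02 and 0.05 m and y of slim_a in the frame of rotor between -0.0756 and -0.0456 m and z of slim_a in the frame of rotor below 0.04 m and angle between slim_a's own z axis and vertical below 0.12 rad and linear speed of slim_a below 0.02 m/s) and (x of slim_b in the frame of rotor between -0.05 and -0.02 m and y of slim_b in the frame of rotor between 0.0456 and 0.0756 m and z of slim_b in the frame of rotor below 0.04 m and angle between slim_b's own z axis and vertical below 0.12 rad and linear speed of slim_b below 0.02 m/s)))); the robot touches nothing.
It fails at once if a tube is dropped into a bucket (faster than 0.4 m/s with its foot at or below the rim) ((horizontal distance between tall_out and rotor below 0.1 m and z of tall_out in the frame of rotor below 0.07 m and linear speed of tall_out above 0.4 m/s) or (horizontal distance between squat_out and rotor below 0.1 m and z of squat_out in the frame of rotor below 0.07 m and linear speed of squat_out above 0.4 m/s) or (horizontal distance between slim_a and rotor below 0.1 m and z of slim_a in the frame of rotor below 0.07 m and linear speed of slim_a above 0.4 m/s) or (horizontal distance between slim_b and rotor below 0.1 m and z of slim_b in the frame of rotor below 0.07 m and linear speed of slim_b above 0.4 m/s)).
It fails at once if a tube is rammed into the rotor (more than 100 N between a tube and the rotor) (contact force between any of tall_out, squat_out, slim_a, slim_b and rotor above 100 N).
It fails at once if a tube already in the rotor is pulled up or out (moved more than 25 mm) (distance of any of tall_in, squat_in from where it was at the start of the episode above 0.025 m).
It fails at once if the beaker or the dropper bottle is shifted by more than 30 mm (distance of any of beaker, dropper_bottle from where it was at the start of the episode above 0.03 m).
It also fails if it takes over 120 s, if anything falls off the work surface, if the arm or the gripper's body presses on something with over 40 N, if the wrist force passes 120 N, or if a joint passes its speed limit or range.

## Robot

A 6-joint arm with a two-finger parallel gripper is mounted at the origin on a cart in front of the work surface, level with it; the furniture and walls round the work are solid. World frame = base frame: x ahead of the robot, y to its left, z up, the work surface at z = 0. Lengths are in m, angles in rad, forces in N, time in s.
With the tool pointing down it reaches from about 0.275 to 0.85 m from the base axis. Payload 5.2 kg.
Tool frame: the origin (TCP) lies midway between the tips of the shut fingers; the grasp point (between the pads) lies pinch_z behind it (pinch_z is the distance from the TCP to the grasp point, in m); z points along the fingers, y is the direction in which the jaws open and shut (so a half turn about z gives the same grasp; the last joint's range is limited). The gripper opens to 85 mm and grips with 20 to 120 N. Pads are 22 mm wide; open, the fingers measure 114 mm over their backs; the gripper's body (76 mm by 85 mm) begins 54 mm behind the grasp point. The pads swing forward as they close: fully open they stand 13 mm farther back than shut.
Start: joints at [-1.466, 0.259, 1.535, -0, 1.348, -0.203], TCP at [0.167, -0.524, 0.231] pointing down, gripper open.
Joint ranges: [-3.14, 3.14], [-0.91, 2.08], [0.19, 2.58], [-1.22, 4.36], [0.22, 2.71], [-3.12, 3.12]. Speed limits (rad/s): [2.57, 2.57, 3.14, 3.14, 3.14, 3.14].

## Interface

Orientations are given as a 3x3 rotation matrix whose columns are the frame's x, y, z axes.
In Python, from workcell import * gives the robot as it stands.
- The arm moves only by the tool drive_tool, never from a script. Its argument "rows" is a list of rows, each an object with "linear": the shift along the tool's x, y, z in m, a list of three; "rotation": the turn, a rotation vector about the tool's x, y, z in rad, a list of three; "jaw": the closure, from 0 (fully open) to 1 (shut). In form: [{"linear": [x, y, z], "rotation": [ax, ay, az], "jaw": jaw}, ...]. A call has 1 to 12 rows; each row is the pose to reach, as a shift and turn from the pose measured when the call began, along the tool's axes at that moment; what a row does not reach only later rows make up. A row lasts 1/8 s, in which the tool goes at most 62.5 mm and 10.7 degrees, less where a joint would pass 70% of its speed; a pose out of reach is approached as far as the arm can. A call with a gripper value outside its range is refused whole. The fingers move at their own pace and stop on an object; the grip force is fixed at half the most. Time passes only in rows, so rows that repeat a pose let the fingers close. It gives the time, the measured TCP pose, the force and the opening at its end, in the units of the state.
- state(): the state, without advancing time (a new reading comes with each control period).
- get_image(name): name is "scene" or "top" or "wrist"; returns a dict with "image" (400x640x3 uint8, blue, green, red), "fx", "fy", "cx", "cy" (pixels), "D" ([k1, k2, p1, p2, k3] as OpenCV has them; the pictures are not rectified), "R" (3x3) and "t" (3): a world point X has camera coordinates R X + t. Camera axes: x right, y down, z forward; pixel columns grow to the right and rows downward; lengths in m; the calibration is good to about 2 mm. A picture is of the moment at which its call begins. There is no depth.
- job_done(): hands the job in, once; it reports no verdict.
Trained networks look in a picture, given as the dict that the camera call returned (one of the last four; its "shot" number tells which), for a name from the list of things; names that differ only in an ending like _2 or _b are one class to them, and where a whole thing is asked for, a point or a joint stands for the part that bears it (a point fixed in the world has none). Each returns a list of dicts, best first, with "conf" (0 to 1); they miss things now and then, are a little off and sometimes report something else, mostly with a low value. They report only what shows in the picture. A call takes as long as a camera call. They do not tell look-alikes from the thing itself.
- recognise(name, picture): "rect" ([centre column, centre row, width, height] in pixels, round what is visible of it).
- regions_of(name, picture): "pixels" (400x640 bool, what is visible of it) and "rect" ([centre column, centre row, width, height] in pixels, round what is visible of it).
- landmark_of(name, picture): "location" ([column, row] in pixels: a listed point, or the origin of a listed thing).
The state is a dict: "t": time; "qpos": joint angles; "qvel": joint speeds; "joint_efforts": joint torques, N m; "position": TCP position; "ee_rot": TCP orientation; "contact_force": force on the tool from outside, world axes, zero at the start; "moment": the same for the moment, N m; "opening": finger opening in m.
Only numpy, scipy, OpenCV 4.12 (cv2) and the standard library are available. Lean on these libraries where they do the work, as an engineer would, in place of code of your own. Each camera call takes 0.05 s, during which the arm holds its last target.

## Working session

There is one attempt and no reset: what is moved stays moved. The work goes in short steps, Python scripts to look and compute and a tool call to move; the robot and the scene stay as the last step left them, time stands still between calls to the robot, and variables do not carry over. Pictures are saved under pics/ and viewed, and the job is handed in when it is done.

Besides the shell and the picture viewer there is one more tool, called after "Call:" in YAML: its name, and indented under it one key for each argument. drive_tool: Moves the arm, as the interface text tells. Its arguments: {"type":"object","properties":{"rows":{"type":"array","items":{"type":"object","properties":{"linear":{"type":"array","items":{"type":"number"}},"rotation":{"type":"array","items":{"type":"number"}},"jaw":{"type":"number"}}}}},"required":["rows"]}

```bash
mkdir -p pics; ls
python3 - <<'E'
from workcell import *
import cv2
s=state();print({k:s[k] for k in s})
for n in ("scene","top","wrist"):
    p=get_image(n);cv2.imwrite(f"pics/{n}0.png",p["image"]);print(n,p["fx"],p["fy"],p["cx"],p["cy"],p["D"],p["R"],p["t"],p.get("shot"))
print(state()["t"])
try: print(pinch_z)
except Exception as e: print(e)
E
```

```text
pics
{'t': 0.0, 'qpos': array([-1.46578316e+00,  2.59340629e-01,  1.53608050e+00, -8.97919073e-06,
        1.34802420e+00, -2.02826056e-01]), 'qvel': array([-0.00012049,  0.00184436, -0.00078141,  0.00038263, -0.00067756,
        0.00134301]), 'joint_efforts': array([-6.73565755e-04, -4.46035838e+01, -2.90563434e+01, -3.57055787e-04,
        1.15489311e-02, -3.84028681e-06]), 'position': array([ 0.16659855, -0.52360004,  0.23047702]), 'ee_rot': array([[ 9.52989943e-01,  3.03001861e-01, -2.02906666e-04],
       [ 3.03001710e-01, -9.52988233e-01,  1.84154834e-03],
       [ 3.64624910e-04, -1.81645812e-03, -9.99998284e-01]]), 'contact_force': array([ 0.31424484,  0.09191961, -0.09902296]), 'moment': array([0.00229455, 0.02376742, 0.03195611]), 'opening': 0.08539991685294207}
scene 448.14830670063196 448.14830670063196 313.8255283551616 200.35963931707406 [0.0051597 0.        0.        0.        0.       ] [[ 0.66162643 -0.74982747  0.00303856]
 [-0.4906216  -0.43596792 -0.7544683 ]
 [ 0.56704577  0.49768539 -0.65632945]] [-0.28859137  0.30259739  0.96230005] 1
top 436.1737454583786 436.1737454583786 318.5397094215118 198.20915758719866 [-0.0050351  0.         0.         0.         0.       ] [[ 4.00423261e-04 -9.99980969e-01  6.15635907e-03]
 [-9.96121269e-01 -9.40561313e-04 -8.79859799e-02]
 [ 8.79900959e-02 -6.09724858e-03 -9.96102689e-01]] [0.01685981 0.48728978 1.43929282] 2
wrist 304.1422454062286 304.1422454062286 319.50596958999574 198.38841135421535 [-0.03245879  0.          0.          0.          0.        ] [[ 0.3024234  -0.95317186 -0.0018686 ]
 [-0.91349992 -0.29039484  0.28493638]
 [-0.27213597 -0.08446446 -0.95854461]] [-0.54972751 -0.03562124  0.37917681] 3
0.15
0.0187
```

View pics/scene0.png

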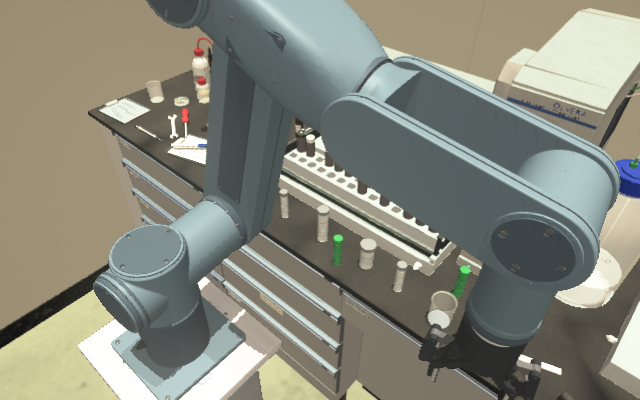

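View pics/top0.png

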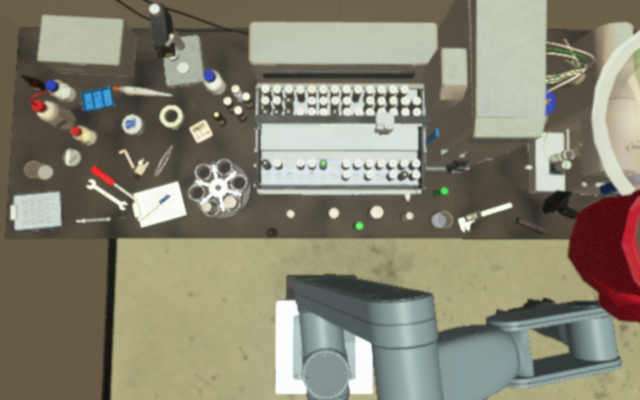

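```bash
cat > h.py <<'E'
from workcell import *
import cv2, numpy as np
def ray(p,uv):
    K=np.array([[p["fx"],0,p["cx"]],[0,p["fy"],p["cy"]],[0,0,1.]])
    n=cv2.undistortPoints(np.array([[uv]],float),K,np.array(p["D"],float))[0,0]
    R=np.array(p["R"]);t=np.array(p["t"]);c=-R.T@t
    return c,R.T@np.array([n[0],n[1],1.])
def at(p,uv,z):
    c,d=ray(p,uv);return (c+d*(z-c[2])/d[2])
def proj(p,X):
    K=np.array([[p["fx"],0,p["cx"]],[0,p["fy"],p["cy"]],[0,0,1.]])
    return cv2.projectPoints(np.array(X,float).reshape(-1,3),cv2.Rodrigues(np.array(p["R"]))[0],np.array(p["t"]),K,np.array(p["D"]))[0].reshape(-1,2)
np.set_printoptions(precision=4,suppress=True)
E
python3 - <<'E'
from h import *
p=get_image("top"); q=get_image("scene")
H=dict(rotor=0.0,tall_out=0,squat_out=0,slim_a=0,beaker=0,dropper_bottle=0)
hh=dict(rotor=0.06,tall_out=.108,squat_out=.075,slim_a=.09,beaker=.07,dropper_bottle=.114)
for n in H:
    for nm,pp in (("top",p),("scene",q)):
        for r in landmark_of(n,pp): print(n,nm,"lm",round(r["conf"],2),r["location"],at(pp,r["location"],0)[:2])
        for r in recognise(n,pp): print(n,nm,"rect",round(r["conf"],2),np.round(r["rect"],1),at(pp,r["rect"][:2],hh[n] if nm=="top" else hh[n]/2)[:2])
im=p["image"][140:250,170:500];cv2.imwrite("pics/topc.png",cv2.resize(im,None,fx=2.4,fy=2.4,interpolation=cv2.INTER_CUBIC))
E
```

```text
rotor top lm 0.7 [269.1, 226.9] [0.3918 0.184 ]
rotor top lm 0.24 [373.4, 211.0] [ 0.4458 -0.1691]
rotor scene lm 0.63 [435.9, 321.5] [ 0.4094 -0.3873]
tall_out top lm 0.52 [330.1, 211.0] [ 0.4457 -0.0222]
tall_out top rect 0.43 [332.9 214.7   8.9  12.3] [ 0.4277 -0.0274]
tall_out scene lm 0.76 [320.6, 237.8] [ 0.4352 -0.025 ]
tall_out scene rect 0.66 [322.5 223.2  16.3  37.3] [ 0.4381 -0.0281]
squat_out top lm 0.54 [373.9, 211.0] [ 0.4458 -0.1708]
squat_out top rect 0.61 [375.8 214.2  15.9  16.5] [ 0.4311 -0.1668]
squat_out top rect 0.51 [209.9 206.5  14.2  12.8] [0.4554 0.3669]
squat_out scene lm 0.69 [361.4, 264.0] [ 0.434  -0.1616]
squat_out scene rect 0.65 [366.3 253.9  17.6  26.9] [ 0.4402 -0.1686]
slim_a top lm 0.65 [435.4, 192.5] [ 0.5091 -0.3813]
slim_a top lm 0.48 [293.6, 215.1] [0.4317 0.1015]
slim_a top lm 0.38 [401.6, 216.8] [ 0.4262 -0.2646]
slim_a top lm 0.38 [360.2, 225.1] [ 0.398  -0.1239]
slim_a top rect 0.41 [405.4 217.8  15.2   3.4] [ 0.4189 -0.2589]
slim_a top rect 0.4 [292.6 215.4   8.1   8.1] [0.4263 0.1   ]
slim_a scene lm 0.7 [285.4, 217.7] [0.429  0.0999]
slim_a scene lm 0.58 [455.8, 294.8] [ 0.5054 -0.3853]
slim_a scene lm 0.53 [401.5, 289.3] [ 0.434  -0.2806]
slim_a scene lm 0.51 [334.1, 264.4] [ 0.3873 -0.1111]
slim_a scene rect 0.74 [462.9 282.7  17.2  30.2] [ 0.5099 -0.3903]
slim_a scene rect 0.72 [338.8 250.2  14.1  32.7] [ 0.3993 -0.1143]
slim_a scene rect 0.56 [285.6 204.2  10.5  25.9] [0.435  0.1025]
slim_a scene rect 0.55 [399.9 276.9  11.1  30.7] [ 0.4283 -0.273 ]
beaker top lm 0.65 [438.8, 218.0] [ 0.4222 -0.3909]
beaker top rect 0.77 [441.9 218.9  17.9  17.2] [ 0.4163 -0.3811]
beaker scene lm 0.69 [433.3, 320.5] [ 0.4078 -0.3816]
beaker scene rect 0.88 [441.1 308.4  30.5  38.9] [ 0.4216 -0.386 ]
dropper_bottle top lm 0.54 [271.3, 230.1] [0.381  0.1764]
dropper_bottle top rect 0.57 [273.2 232.    9.4  12.4] [0.3734 0.1588]
```

View pics/topc.png

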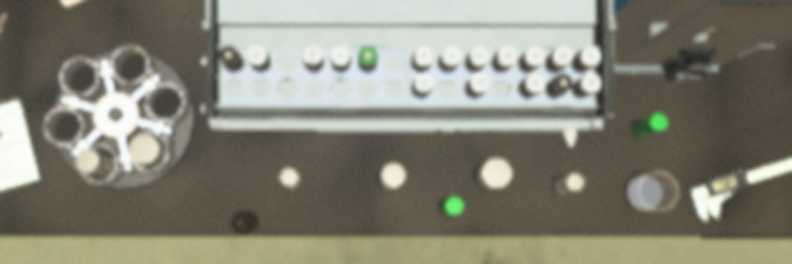

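View pics/wrist0.png

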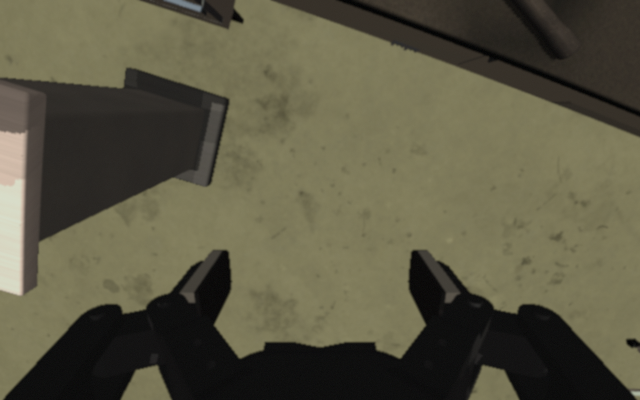

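```bash
cat >> h.py <<'E'
def tool():
    s=state();return np.array(s["position"]),np.array(s["ee_rot"]),s
def to(X,yaw=None):
    # linear shift in tool axes to world point X, and rotation vec to tool-down with y axis (jaw) yaw
    p,R,s=tool()
    L=R.T@(np.array(X)-p)
    r=np.zeros(3)
    if yaw is not None:
        from scipy.spatial.transform import Rotation as Ro
        best=None
        for k in (-2,-1,0,1,2):
            y=np.array([np.cos(yaw+k*np.pi),np.sin(yaw+k*np.pi),0]);z=np.array([0,0,-1.]);x=np.cross(y,z)
            v=Ro.from_matrix(R.T@np.c_[x,y,z]).as_rotvec()
            if best is None or np.linalg.norm(v)<np.linalg.norm(best): best=v
        r=best
    print("linear",np.round(L,4),"rot",np.round(r,4),"pos",p,"q",s["qpos"],"t",round(s["t"],2),"open",s["opening"],"F",s["contact_force"])
    return L,r
E
python3 - <<'E'
from h import *
p=get_image("wrist");P,R,s=tool()
C=np.array(p["R"]);c=-C.T@np.array(p["t"])
print(R.T@(c-P)); print((R.T@C.T))
to([0.38,-0.02,0.36],np.pi/2)
to([0.38,-0.02,0.36],np.pi)
to([0.45,0.33,0.36],np.pi/2)
E
```

```text
[ 0.0735  0.0007 -0.142 ]
[[-0.0006 -0.9585 -0.2852]
 [ 1.     -0.0005 -0.0004]
 [ 0.0002 -0.2852  0.9585]]
linear [ 0.3561 -0.4158 -0.1287] rot [-0.      0.      0.3079] pos [ 0.1667 -0.5241  0.2313] q [-1.4658  0.2586  1.535  -0.      1.348  -0.2028] t 1.5 open 0.08536552336534561 F [-0.8638  0.5376 -0.3327]
linear [ 0.3561 -0.4158 -0.1287] rot [-0.     -0.     -1.2629] pos [ 0.1667 -0.5241  0.2313] q [-1.4658  0.2586  1.535  -0.      1.348  -0.2028] t 1.5 open 0.08536552336534561 F [-0.8638  0.5376 -0.3327]
linear [ 0.5289 -0.7281 -0.1287] rot [-0.      0.      0.3079] pos [ 0.1667 -0.5241  0.2313] q [-1.4658  0.2586  1.535  -0.      1.348  -0.2028] t 1.5 open 0.08536552336534561 F [-0.8638  0.5376 -0.3327]
```

Call:
drive_tool:
  rows:
    - {"linear": [0, 0, -0.06], "rotation": [0, 0, 0], "jaw": 0}
    - {"linear": [0.02, -0.02, -0.12], "rotation": [0, 0, 0], "jaw": 0}
    - {"linear": [0.356, -0.416, -0.129], "rotation": [0, 0, 0.308], "jaw": 0}
    - {"linear": [0.356, -0.416, -0.129], "rotation": [0, 0, 0.308], "jaw": 0}
    - {"linear": [0.356, -0.416, -0.129], "rotation": [0, 0, 0.308], "jaw": 0}
    - {"linear": [0.356, -0.416, -0.129], "rotation": [0, 0, 0.308], "jaw": 0}
    - {"linear": [0.356, -0.416, -0.129], "rotation": [0, 0, 0.308], "jaw": 0}
    - {"linear": [0.356, -0.416, -0.129], "rotation": [0, 0, 0.308], "jaw": 0}
    - {"linear": [0.356, -0.416, -0.129], "rotation": [0, 0, 0.308], "jaw": 0}
    - {"linear": [0.356, -0.416, -0.129], "rotation": [0, 0, 0.308], "jaw": 0}
    - {"linear": [0.356, -0.416, -0.129], "rotation": [0, 0, 0.308], "jaw": 0}
    - {"linear": [0.356, -0.416, -0.129], "rotation": [0, 0, 0.308], "jaw": 0}

```text
t: 3.0
position: [0.38, -0.0185, 0.3604]
ee_rot: [[1.0, 0.004, 0.0], [0.004, -1.0, -0.0], [0.0, 0.0, -1.0]]
contact_force: [-0.4, -0.8, 0.1]
opening: 0.0856
```

Run:
```python
from h import *
w=get_image("wrist");cv2.imwrite("pics/w1.png",w["image"]);np.save("w1.npy",w,allow_pickle=True)
print(tool()[0],tool()[2]["t"])
hh=dict(rotor=0.06,tall_out=.108,squat_out=.075,slim_a=.09,beaker=.07,dropper_bottle=.114)
for n in hh:
    for r in landmark_of(n,w): print(n,"lm",round(r["conf"],2),r["location"],at(w,r["location"],0)[:2])
    for r in recognise(n,w): print(n,"rect",round(r["conf"],2),np.round(r["rect"],1),at(w,r["rect"][:2],hh[n]/2)[:2])
```

```text
[ 0.3798 -0.0196  0.3603] 3.05
rotor lm 0.57 [85.5, 62.2] [0.5244 0.3466]
rotor lm 0.23 [322.2, 118.3] [ 0.4381 -0.0228]
rotor rect 0.86 [ 73.1  63.3 143.1 126.6] [0.5191 0.344 ]
rotor rect 0.73 [192.4 158.8  40.9  24. ] [0.3773 0.1809]
tall_out lm 0.94 [324.0, 116.4] [ 0.441  -0.0257]
tall_out lm 0.65 [411.2, 117.8] [ 0.4397 -0.1657]
tall_out lm 0.53 [473.1, 124.9] [ 0.4296 -0.2679]
tall_out rect 0.65 [324.8 120.2  21.7  26.6] [ 0.4371 -0.0261]
squat_out lm 0.79 [412.9, 116.3] [ 0.4421 -0.1682]
squat_out rect 0.85 [423.  118.4  40.7  31.6] [ 0.4401 -0.1724]
slim_a lm 0.94 [551.8, 70.8] [ 0.5142 -0.3825]
slim_a lm 0.64 [376.7, 140.4] [ 0.4034 -0.1121]
slim_a lm 0.62 [240.3, 118.1] [0.4382 0.1086]
slim_a lm 0.6 [475.4, 123.4] [ 0.432  -0.2713]
slim_a rect 0.96 [493.8 127.1  46.5  15.1] [ 0.4289 -0.2772]
slim_a rect 0.74 [578.1  69.4  63.8  19.8] [ 0.5117 -0.3887]
slim_a rect 0.66 [232.4 121.1  31.3  16.8] [0.4353 0.1091]
slim_a rect 0.64 [381.8 146.7  23.5  19.8] [ 0.3987 -0.1119]
beaker lm 0.55 [543.3, 128.9] [ 0.4247 -0.3865]
beaker lm 0.16 [201.6, 153.5] [0.3813 0.1771]
beaker rect 0.8 [562.5 135.4  66.9  39.1] [ 0.4174 -0.3937]
dropper_bottle lm 0.67 [203.3, 153.6] [0.3811 0.1742]
dropper_bottle rect 0.8 [191.9 158.5  42.   26.4] [0.3821 0.1701]
```

View pics/w1.png

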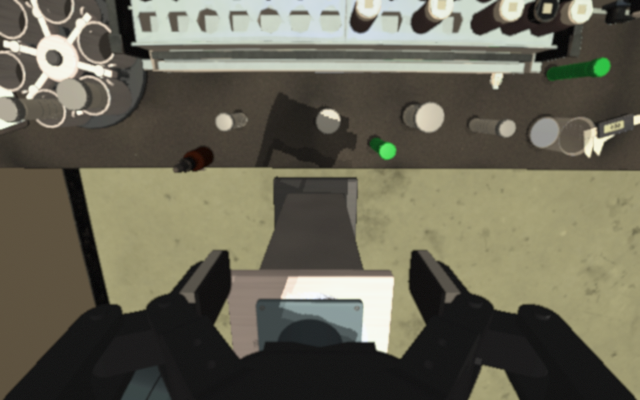

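Call:
drive_tool:
  rows:
    - {"linear": [0.12, -0.365, 0.0], "rotation": [0, 0, 0], "jaw": 0}
    - {"linear": [0.12, -0.365, 0.0], "rotation": [0, 0, 0], "jaw": 0}
    - {"linear": [0.12, -0.365, 0.0], "rotation": [0, 0, 0], "jaw": 0}
    - {"linear": [0.12, -0.365, 0.0], "rotation": [0, 0, 0], "jaw": 0}
    - {"linear": [0.12, -0.365, 0.0], "rotation": [0, 0, 0], "jaw": 0}
    - {"linear": [0.12, -0.365, 0.0], "rotation": [0, 0, 0], "jaw": 0}
    - {"linear": [0.12, -0.365, 0.0], "rotation": [0, 0, 0], "jaw": 0}
    - {"linear": [0.12, -0.365, 0.0], "rotation": [0, 0, 0], "jaw": 0}

```text
t: 4.65
position: [0.5, 0.345, 0.3595]
ee_rot: [[1.0, 0.0, -0.001], [0.0, -1.0, -0.001], [-0.001, 0.001, -1.0]]
contact_force: [0.0, -0.1, 0.3]
opening: 0.0854
```

Run:
```python
from h import *
w=get_image("wrist");cv2.imwrite("pics/w2.png",cv2.resize(w["image"],(800,500)));np.save("w2.npy",w,allow_pickle=True)
for n in ("rotor","dropper_bottle","slim_a"):
    for r in landmark_of(n,w): print(n,"lm",round(r["conf"],2),r["location"],at(w,r["location"],0)[:2])
    for r in recognise(n,w): print(n,"rect",round(r["conf"],2),np.round(r["rect"],1),at(w,r["rect"][:2],0.04)[:2])
t=get_image("top");cv2.imwrite("pics/t2.png",cv2.resize(t["image"][120:280,160:480],(800,400)));np.save("t2.npy",t,allow_pickle=True)
s=get_image("scene");cv2.imwrite("pics/s2.png",s["image"])
```

```text
rotor lm 0.75 [319.4, 138.6] [0.5254 0.3446]
rotor lm 0.31 [533.5, 189.2] [ 0.4404 -0.0268]
rotor rect 0.95 [317.6 138.6 131.3 128.4] [0.5293 0.3473]
dropper_bottle lm 0.9 [414.9, 221.0] [0.3821 0.176 ]
dropper_bottle rect 0.61 [425.9 234.9  34.8  37.2] [0.3729 0.1689]
slim_a lm 0.87 [574.7, 207.3] [ 0.4072 -0.1098]
slim_a lm 0.78 [454.9, 192.4] [0.4346 0.1113]
slim_a lm 0.44 [417.8, 219.8] [0.3844 0.171 ]
slim_a rect 0.9 [605.  226.4  41.3  24.9] [ 0.3865 -0.1359]
slim_a rect 0.84 [471.4 201.6  40.2  29.6] [0.4304 0.1011]
```

View pics/w2.png

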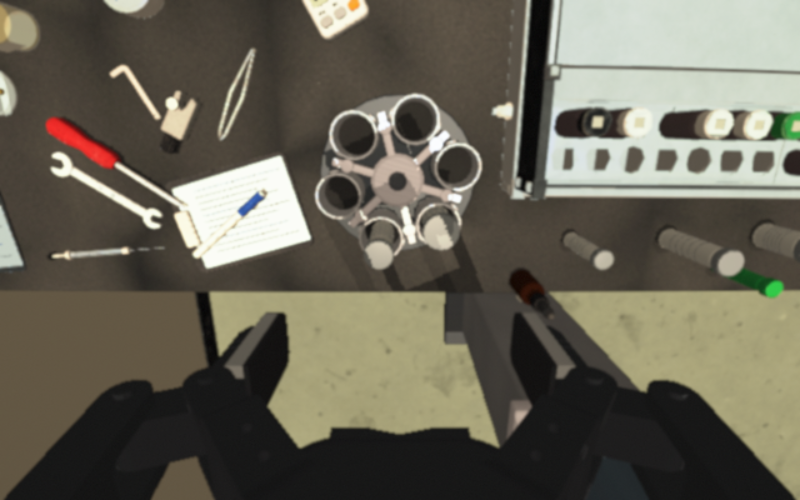

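View pics/s2.png

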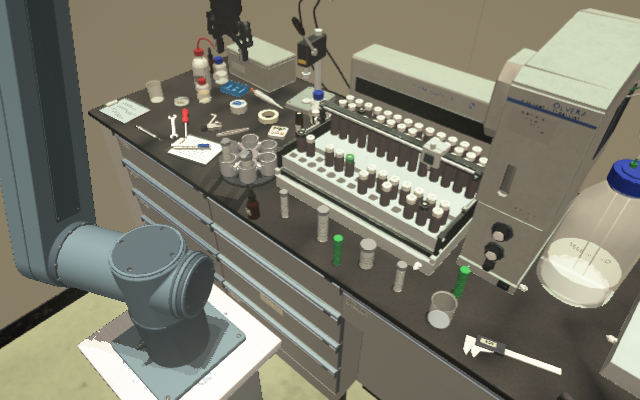

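```bash
cat > fit.py <<'E'
from h import *
from scipy.optimize import least_squares
def rim(x,y,th,k,r=.02525,z=.067):
    a=np.linspace(0,2*np.pi,60);b=th+np.radians(60*k)
    return np.c_[x+.07*np.cos(b)+r*np.cos(a),y+.07*np.sin(b)+r*np.sin(a),0*a+z]
E
python3 - <<'E'
from fit import *
w=np.load("w2.npy",allow_pickle=True).item()
cl=np.array([(354,135),(415,118),(457,166),(340,196)])*.8
W=np.array([at(w,c,.067)[:2] for c in cl]);print(W)
print("hub",at(w,(398*.8,179*.8),.066))
# tall at image lower-left; order CCW from above starting tall(0): squat 60, then (457,166)=120,(415,118)=180,(354,135)=240,(340,196)=300
ks={2:2,1:3,0:4,3:5}
f=lambda v:np.concatenate([W[i]-[v[0]+.07*np.cos(v[2]+np.radians(60*k)),v[1]+.07*np.sin(v[2]+np.radians(60*k))] for i,k in ks.items()])
r=least_squares(f,[.52,.345,2.6]);print(r.x,r.fun)
# refine: maximise brightness (rim light) along the rims of empty buckets
g=cv2.GaussianBlur(cv2.cvtColor(w["image"],cv2.COLOR_BGR2GRAY),(0,0),.8).astype(float)
from scipy.ndimage import map_coordinates
def cost(v):
    s=0
    for k in range(6):
        uv=proj(w,rim(*v,k)); 
        if k in(2,3,4,5): s-=map_coordinates(g,[uv[:,1],uv[:,0]],order=1).mean()
    return s
from scipy.optimize import minimize
m=minimize(cost,r.x,method="Nelder-Mead",options=dict(initial_simplex=r.x+np.array([[0,0,0],[.004,0,0],[0,.004,0],[0,0,.05]])));print(m.x,m.fun,cost(r.x))
np.save("rotor.npy",m.x)
im=cv2.resize(w["image"][60:225,240:410],None,fx=4,fy=4,interpolation=cv2.INTER_CUBIC)[:600]
for k in range(6):
    uv=(proj(w,rim(*m.x,k))-[240,60])*4+1.5
    cv2.polylines(im,[uv.astype(int)],True,[(0,0,255),(255,0,0),(0,255,0),(0,255,0),(0,255,255),(0,255,0)][k],1)
cv2.imwrite("pics/w2f.png",im)
E
```

```text
[[0.5735 0.3943]
 [0.5912 0.3275]
 [0.54   0.2798]
 [0.5062 0.4126]]
hub [0.5253 0.3461 0.066 ]
[0.5233 0.3461 2.8675] [-0.0006  0.0015  0.0005  0.0004  0.     -0.0006  0.0001 -0.0013]
[0.5227 0.3471 2.856 ] -681.0926754858855 -657.0912945664064
```

View pics/w2f.png

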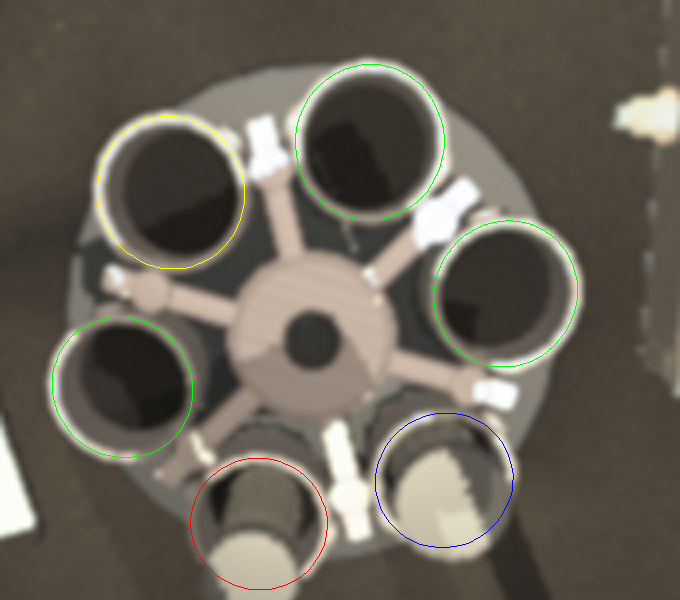

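```bash
cat > tub.py <<'E'
from h import *
from scipy.optimize import minimize
SZ=dict(tall_out=(.108,.0135,.0155),squat_out=(.075,.017,.020),slim_a=(.09,.010,.0115))
def sil(p,n,x,y,S=4):
    h,rb,rc=SZ[n];a=np.linspace(0,2*np.pi,48,endpoint=False)
    m=np.zeros((400*S,640*S),np.uint8)
    for r,z0,z1 in((rb,0,h-.013),(rc,h-.013,h)):
        P=np.vstack([np.c_[x+r*np.cos(a),y+r*np.sin(a),0*a+z] for z in(z0,z1)])
        uv=(proj(p,P)+.5)*S-.5
        hl=cv2.convexHull((uv*16).round().astype(np.int32));cv2.fillConvexPoly(m,hl,255,shift=4)
    return cv2.resize(m,(640,400),interpolation=cv2.INTER_AREA)/255.
def fit(p,n,mask,x0):
    mask=mask.astype(float)
    f=lambda v:-(lambda s:np.minimum(s,mask).sum()/np.maximum(s,mask).sum())(sil(p,n,*v))
    r=minimize(f,x0,method="Nelder-Mead",options=dict(initial_simplex=np.array(x0)+np.array([[0,0],[.01,0],[0,.01]]),xatol=1e-4,fatol=1e-4))
    return r.x,-r.fun
def colour(p,rect): # mean BGR in the centre
    c,r=int(rect[0]),int(rect[1]);return p["image"][r-3:r+4,c-3:c+4].reshape(-1,3).mean(0)
def allfit(p,names=SZ):
    for n in names:
        for r in regions_of(n,p):
            if r["conf"]<.3: continue
            h=SZ[n][0];x0=at(p,r["rect"][:2],h/2)[:2]
            if not(.3<x0[0]<.6 and -.45<x0[1]<.25): continue
            v,i=fit(p,n,r["pixels"],x0);print(n,round(r["conf"],2),np.round(r["rect"]),"xy",v,"iou",round(i,2),colour(p,r["rect"]).astype(int))
E
python3 - <<'E'
from tub import *
w=get_image("wrist");allfit(w)
t=get_image("top");allfit(t)
s=get_image("scene");allfit(s)
E
```

```text
tall_out 0.95 [560. 202.  66.  40.] xy [ 0.4392 -0.0265] iou 0.94 [ 83  97 104]
tall_out 0.74 [471. 201.  40.  29.] xy [0.4438 0.1226] iou 0.58 [ 84  98 104]
squat_out 0.9 [620. 196.  37.  32.] xy [ 0.443  -0.1679] iou 0.95 [77 88 94]
slim_a 0.87 [472. 200.  41.  27.] xy [0.4368 0.1099] iou 0.91 [ 85  99 106]
slim_a 0.78 [603. 224.  38.  28.] xy [ 0.3995 -0.1072] iou 0.64 [27 70 19]
tall_out 0.44 [332. 214.  12.  15.] xy [ 0.4335 -0.0295] iou 0.92 [192 211 216]
squat_out 0.71 [376. 213.  17.  16.] xy [ 0.4379 -0.1686] iou 0.94 [211 230 235]
slim_a 0.51 [443. 193.  18.   6.] xy [ 0.5054 -0.3864] iou 0.79 [ 70 140  70]
slim_a 0.49 [360. 226.   6.   2.] xy [ 0.3928 -0.1096] iou 0.65 [ 99 199  96]
slim_a 0.43 [407. 216.  10.   5.] xy [ 0.4259 -0.27  ] iou 0.9 [132 149 155]
slim_a 0.41 [292. 215.  10.  11.] xy [0.4322 0.1065] iou 0.78 [160 179 185]
tall_out 0.73 [323. 223.  16.  32.] xy [ 0.4352 -0.0285] iou 0.89 [127 145 150]
squat_out 0.87 [367. 251.  19.  30.] xy [ 0.4398 -0.1692] iou 0.94 [120 133 136]
slim_a 0.74 [337. 251.  15.  30.] xy [ 0.3951 -0.1111] iou 0.89 [ 56 101  52]
slim_a 0.73 [462. 284.  20.  33.] xy [ 0.507  -0.3846] iou 0.93 [ 55 100  53]
slim_a 0.72 [399. 278.  12.  31.] xy [ 0.4269 -0.2705] iou 0.86 [124 141 146]
slim_a 0.47 [286. 203.  10.  29.] xy [0.4337 0.1088] iou 0.91 [108 123 128]
```

Call:
drive_tool:
  rows:
    - {"linear": [-0.065, 0.236, 0.16], "rotation": [0, 0, 0], "jaw": 0}
    - {"linear": [-0.065, 0.236, 0.16], "rotation": [0, 0, 0], "jaw": 0}
    - {"linear": [-0.065, 0.236, 0.16], "rotation": [0, 0, 0], "jaw": 0}
    - {"linear": [-0.065, 0.236, 0.16], "rotation": [0, 0, 0], "jaw": 0.3}
    - {"linear": [-0.065, 0.236, 0.16], "rotation": [0, 0, 0], "jaw": 0.3}
    - {"linear": [-0.065, 0.236, 0.16], "rotation": [0, 0, 0], "jaw": 0.3}
    - {"linear": [-0.065, 0.236, 0.16], "rotation": [0, 0, 0], "jaw": 0.3}

```text
t: 6.58
position: [0.4358, 0.1092, 0.2011]
ee_rot: [[1.0, -0.001, 0.002], [-0.001, -1.0, 0.0], [0.002, -0.0, -1.0]]
contact_force: [0.2, -0.3, 0.7]
opening: 0.0598
```

Run:
```python
from tub import *
w=get_image("wrist");cv2.imwrite("pics/w3.png",w["image"]);allfit(w,["slim_a"])
to([.435,.109,.061],np.pi/2)
```

```text
slim_a 0.94 [321. 188.  26.  41.] xy [0.4364 0.1084] iou 0.95 [87 95 98]
slim_a 0.78 [532. 221.  71.  46.] xy [ 0.399  -0.1089] iou 0.87 [30 76 21]
slim_a 0.63 [637. 180.   5.  18.] xy [ 0.4284 -0.278 ] iou 0.67 [122 138 146]
linear [-0.0013  0.0008  0.1402] rot [-0.0003 -0.002   0.0004] pos [0.436  0.1097 0.2012] q [-0.0027  0.0996  1.8092  0.0003  1.2308  1.5677] t 6.67 open 0.059438303706978064 F [ 0.4314 -0.0845  0.1935]
```

View pics/w3.png

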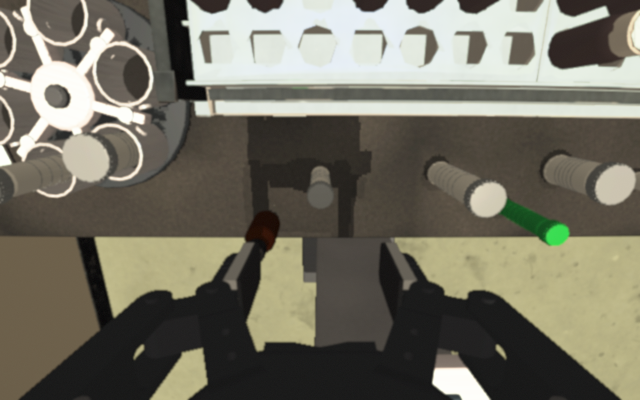

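Call:
drive_tool:
  rows:
    - {"linear": [0.0005, 0.001, 0.05], "rotation": [0, -0.002, 0], "jaw": 0.3}
    - {"linear": [0.0005, 0.001, 0.1], "rotation": [0, -0.002, 0], "jaw": 0.3}
    - {"linear": [0.0005, 0.001, 0.139], "rotation": [0, -0.002, 0], "jaw": 0.3}
    - {"linear": [0.0005, 0.001, 0.139], "rotation": [0, -0.002, 0], "jaw": 0.3}
    - {"linear": [0.0005, 0.001, 0.139], "rotation": [0, -0.002, 0], "jaw": 1}
    - {"linear": [0.0005, 0.001, 0.139], "rotation": [0, -0.002, 0], "jaw": 1}
    - {"linear": [0.0005, 0.001, 0.139], "rotation": [0, -0.002, 0], "jaw": 1}
    - {"linear": [0.0005, 0.001, 0.139], "rotation": [0, -0.002, 0], "jaw": 1}
    - {"linear": [0.0005, 0.001, 0.139], "rotation": [0, -0.002, 0], "jaw": 1}
    - {"linear": [0.0005, 0.001, 0.139], "rotation": [0, -0.002, 0], "jaw": 1}

```text
t: 7.92
position: [0.4387, 0.1089, 0.0643]
ee_rot: [[1.0, 0.0, 0.005], [0.0, -1.0, 0.001], [0.005, -0.001, -1.0]]
contact_force: [-0.6, 0.4, 6.2]
opening: 0.0206
```

Run:
```python
from tub import *
w=get_image("wrist");cv2.imwrite("pics/w4.png",w["image"]);np.save("w4.npy",w,allow_pickle=True)
v=np.load("rotor.npy");b=lambda k:v[:2]+.07*np.array([np.cos(v[2]+np.radians(60*k)),np.sin(v[2]+np.radians(60*k))])
for k in range(6): print(k,b(k),np.degrees(v[2]+np.radians(60*k))%360)
to([.436,.108,.062]);to([*b(2),.17],v[2]+np.radians(120))
```

```text
0 [0.4555 0.3669] 163.63776087848714
1 [0.472  0.2988] 223.63776087848714
2 [0.5392 0.2791] 283.63776087848714
3 [0.5898 0.3274] 343.6377608784871
4 [0.5733 0.3954] 43.63776087848714
5 [0.5062 0.4152] 103.6377608784872
linear [-0.0027  0.0009  0.0023] rot [0. 0. 0.] pos [0.4386 0.1089 0.0643] q [-0.0048  0.2767  1.9832  0.0008  0.8768  1.5654] t 7.97 open 0.02104590349789028 F [-0.2864  2.0165  7.1161]
linear [ 0.101  -0.1702 -0.1051] rot [-0.     -0.0049 -0.2379] pos [0.4386 0.1089 0.0643] q [-0.0048  0.2767  1.9832  0.0008  0.8768  1.5654] t 7.97 open 0.02104590349789028 F [-0.2864  2.0165  7.1161]
```

View pics/w4.png

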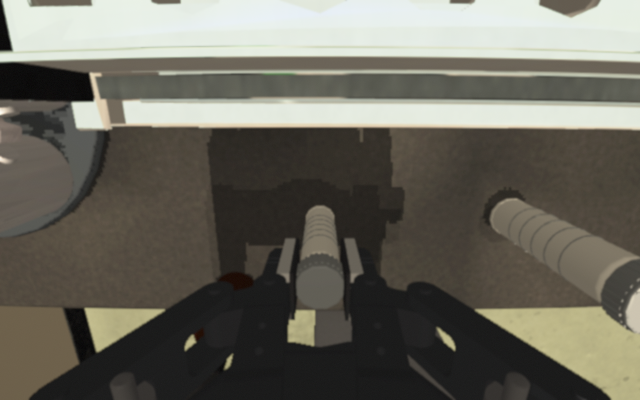

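Run:
```python
from tub import *
w=np.load("w2.npy",allow_pickle=True).item();t=np.load("t2.npy",allow_pickle=True).item()
for z in(0,.03,.06,.1): print(z,"w2 corner",at(w,(414,156),z)[:2],"upper-left panel corner (555,66)",at(w,(444,53),z)[:2])
t=t["image"];cv2.imwrite("pics/t2c.png",cv2.resize(t[90:230,180:300],(720,840))[:600])
i=w["image"];cv2.imwrite("pics/w2r.png",cv2.resize(i[0:180,370:530],None,fx=3.3,fy=3.3))
```

```text
0 w2 corner [0.4972 0.1878] upper-left panel corner (555,66) [0.655  0.1548]
0.03 w2 corner [0.5018 0.1972] upper-left panel corner (555,66) [0.6501 0.1662]
0.06 w2 corner [0.5064 0.2065] upper-left panel corner (555,66) [0.6453 0.1775]
0.1 w2 corner [0.5125 0.2191] upper-left panel corner (555,66) [0.6388 0.1927]
```

View pics/w2r.png

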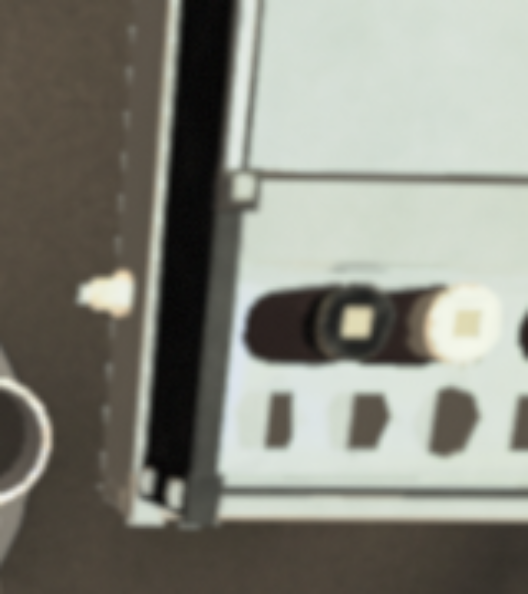

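Call:
drive_tool:
  rows:
    - {"linear": [0, 0, -0.03], "rotation": [0, 0, 0], "jaw": 1}
    - {"linear": [0, 0, -0.08], "rotation": [0, 0, 0], "jaw": 1}
    - {"linear": [0, 0, -0.13], "rotation": [0, 0, 0], "jaw": 1}
    - {"linear": [0, 0, -0.18], "rotation": [0, 0, 0], "jaw": 1}
    - {"linear": [0, 0, -0.18], "rotation": [0, 0, 0], "jaw": 1}

```text
t: 8.6
position: [0.4404, 0.1088, 0.2495]
ee_rot: [[1.0, 0.0, 0.016], [0.0, -1.0, 0.001], [0.016, -0.001, -1.0]]
contact_force: [-0.1, -0.2, -0.2]
opening: 0.0212
```

Run:
```python
from tub import *
w=get_image("wrist");cv2.imwrite("pics/w5.png",w["image"]);np.save("w5.npy",w,allow_pickle=True)
t=get_image("scene");cv2.imwrite("pics/s5.png",cv2.resize(t["image"][100:300,190:510],(800,500)))
to([.5392,.2791,.25],4.950)
```

```text
linear [ 0.1014 -0.1703 -0.0041] rot [ 0.0002 -0.007  -0.2375] pos [0.4378 0.1088 0.2451] q [-0.005   0.0634  1.7376  0.0007  1.3337  1.5655] t 8.7 open 0.021127040667570495 F [-0.0412  0.0547 -1.5389]
```

View pics/w5.png

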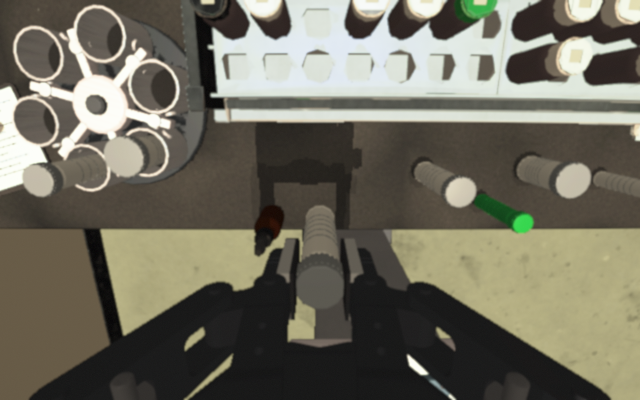

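View pics/s5.png

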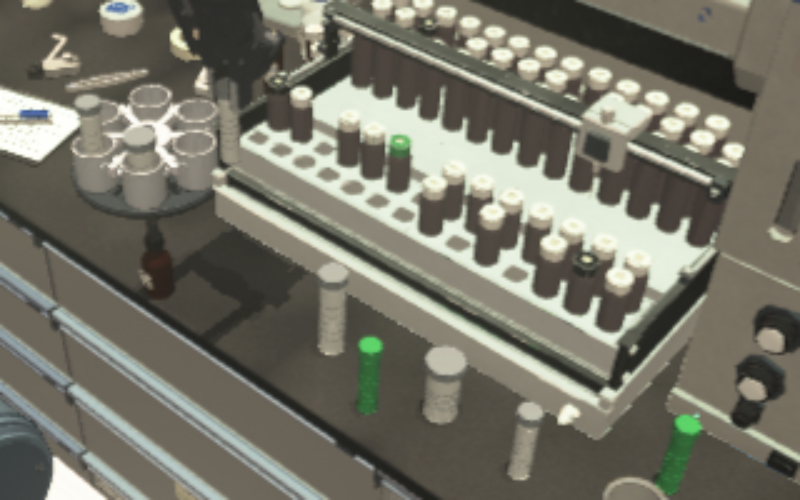

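```bash
cat >> tub.py <<'E'
def heldover(w,d,name,out,dx=0.):
    P,R,s=tool();h,rb,rc=SZ[name];a=np.linspace(0,2*np.pi,40)
    im=w["image"].copy();im=cv2.resize(im,None,fx=3,fy=3,interpolation=cv2.INTER_CUBIC)
    for z,r,c in((d,rb,(0,0,255)),(d-h+.013,rc,(0,255,0)),(d-h,rc,(255,255,0))):
        X=P+(R@np.c_[dx+r*np.cos(a),r*np.sin(a),0*a+z].T).T
        cv2.polylines(im,[((proj(w,X)+.5)*3-.5).astype(int)],True,c,1)
    cv2.imwrite(out,im[540:1020,720:1200])
E
python3 - <<'E'
from tub import *
w=get_image("wrist");heldover(w,.0643,"slim_a","pics/h5.png")
E
```

```text
(no output)
```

View pics/h5.png

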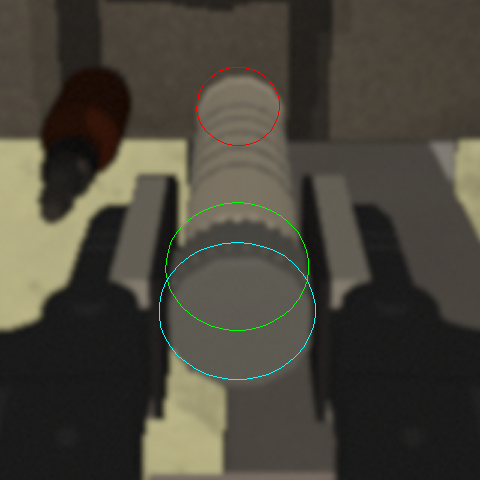

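Call:
drive_tool:
  rows:
    - {"linear": [0.101, -0.17, 0.0], "rotation": [0, -0.007, -0.2375], "jaw": 1}
    - {"linear": [0.101, -0.17, 0.0], "rotation": [0, -0.007, -0.2375], "jaw": 1}
    - {"linear": [0.101, -0.17, 0.0], "rotation": [0, -0.007, -0.2375], "jaw": 1}
    - {"linear": [0.101, -0.17, 0.0], "rotation": [0, -0.007, -0.2375], "jaw": 1}
    - {"linear": [0.101, -0.17, 0.0], "rotation": [0, -0.007, -0.2375], "jaw": 1}
    - {"linear": [0.101, -0.17, 0.0], "rotation": [0, -0.007, -0.2375], "jaw": 1}

```text
t: 9.5
position: [0.5373, 0.2775, 0.2439]
ee_rot: [[0.972, 0.234, -0.004], [0.234, -0.972, -0.001], [-0.004, 0.0, -1.0]]
contact_force: [-0.2, -0.1, -0.6]
opening: 0.0205
```

```bash
cat >> fit.py <<'E'
from scipy.ndimage import map_coordinates
from scipy.optimize import minimize
def refit(w,v0,ks,out,crop,S=4):
    g=cv2.GaussianBlur(cv2.cvtColor(w["image"],cv2.COLOR_BGR2GRAY),(0,0),.8).astype(float)
    def cost(v):
        s=0
        for k in ks:
            uv=proj(w,rim(*v,k));s-=map_coordinates(g,[uv[:,1],uv[:,0]],order=1).mean()
        return s
    m=minimize(cost,v0,method="Nelder-Mead",options=dict(initial_simplex=v0+np.array([[0,0,0],[.003,0,0],[0,.003,0],[0,0,.03]])))
    print("rotor",m.x,m.fun,cost(v0))
    x0,y0,x1,y1=crop
    im=cv2.resize(w["image"][y0:y1,x0:x1],None,fx=S,fy=S,interpolation=cv2.INTER_CUBIC)
    for k in range(6):
        for vv,c in((m.x,(0,255,0)),(v0,(0,0,255))):
            uv=(proj(w,rim(*vv,k))-[x0,y0]+.5)*S;cv2.polylines(im,[uv.astype(int)],True,c,1)
    cv2.imwrite(out,im);return m.x
def bk(v,k):
    b=v[2]+np.radians(60*k);return v[:2]+.07*np.array([np.cos(b),np.sin(b)])
E
python3 - <<'E'
from fit import *
v=np.load("rotor.npy")
w=get_image("wrist");np.save("w6.npy",w,allow_pickle=True);m=refit(w,v,[2,3,4,5],"pics/w6.png",(150,60,410,300),3)
print(bk(m,2));to([*bk(m,2),.13],4.95)
E
```

```text
rotor [0.5227 0.3469 2.8565] -676.8118296360716 -675.7596192870253
[0.5393 0.2789]
linear [ 0.0025 -0.001   0.1144] rot [-0.      0.0035 -0.0013] pos [0.5375 0.2774 0.2444] q [0.2922 0.3519 1.3728 0.0002 1.4204 1.6266] t 9.55 open 0.020532611696875456 F [ 0.9513  0.2475 -0.2324]
```

View pics/w6.png

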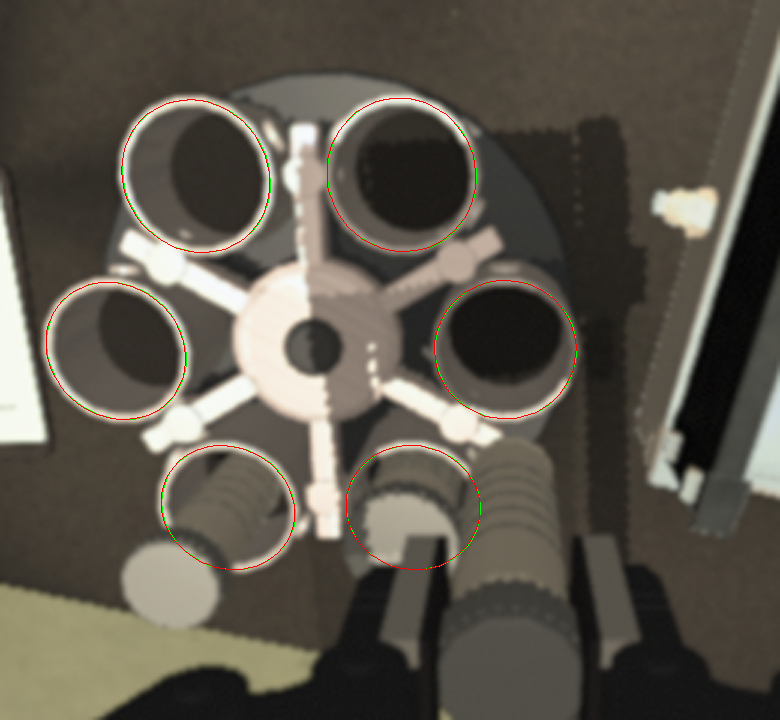

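Call:
drive_tool:
  rows:
    - {"linear": [0.0025, -0.001, 0.04], "rotation": [0, 0.0035, 0], "jaw": 1}
    - {"linear": [0.0025, -0.001, 0.08], "rotation": [0, 0.0035, 0], "jaw": 1}
    - {"linear": [0.0025, -0.001, 0.11], "rotation": [0, 0.0035, 0], "jaw": 1}
    - {"linear": [0.0025, -0.001, 0.13], "rotation": [0, 0.0035, 0], "jaw": 1}
    - {"linear": [0.0025, -0.001, 0.13], "rotation": [0, 0.0035, 0], "jaw": 1}

```text
t: 10.18
position: [0.5378, 0.2774, 0.1133]
ee_rot: [[0.973, 0.233, -0.003], [0.233, -0.973, -0.001], [-0.003, 0.0, -1.0]]
contact_force: [-0.6, -0.2, -0.5]
opening: 0.0209
```

Run:
```python
from fit import *
w=get_image("wrist");cv2.imwrite("pics/w7.png",w["image"])
to([.5393,.279,.11],4.95)
```

```text
linear [ 0.0007 -0.001   0.0046] rot [ 0.0001  0.0008 -0.0025] pos [0.5389 0.2779 0.1146] q [ 0.2923  0.4548  1.5479 -0.0001  1.1397  1.6281] t 10.22 open 0.020853276993844948 F [ 0.2531  0.7821 -0.3474]
```

View pics/w7.png

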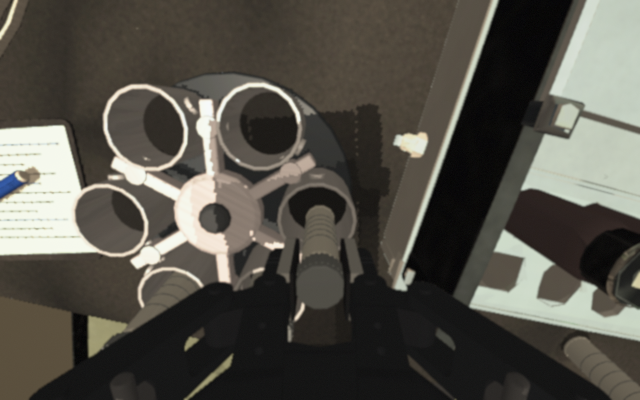

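Call:
drive_tool:
  rows:
    - {"linear": [0.0005, -0.001, 0.004], "rotation": [0, 0, 0], "jaw": 1}
    - {"linear": [0.0005, -0.001, 0.008], "rotation": [0, 0, 0], "jaw": 1}
    - {"linear": [0.0005, -0.001, 0.011], "rotation": [0, 0, 0], "jaw": 1}
    - {"linear": [0.0005, -0.001, 0.013], "rotation": [0, 0, 0], "jaw": 1}
    - {"linear": [0.0005, -0.001, 0.014], "rotation": [0, 0, 0], "jaw": 1}

```text
t: 10.85
position: [0.539, 0.279, 0.1004]
ee_rot: [[0.972, 0.233, -0.001], [0.233, -0.972, -0.0], [-0.001, 0.0, -1.0]]
contact_force: [-0.2, 0.3, -0.4]
opening: 0.0207
```

Call:
drive_tool:
  rows:
    - {"linear": [0, 0, 0.001], "rotation": [0, 0, 0], "jaw": 1}
    - {"linear": [0, 0, 0.002], "rotation": [0, 0, 0], "jaw": 1}
    - {"linear": [0, 0, 0.003], "rotation": [0, 0, 0], "jaw": 1}

```text
t: 11.22
position: [0.539, 0.279, 0.0974]
ee_rot: [[0.972, 0.233, -0.001], [0.233, -0.972, -0.0], [-0.001, 0.0, -1.0]]
contact_force: [-0.3, 0.0, -0.1]
opening: 0.0209
```

Call:
drive_tool:
  rows:
    - {"linear": [0, 0, 0.001], "rotation": [0, 0, 0], "jaw": 1}
    - {"linear": [0, 0, 0.002], "rotation": [0, 0, 0], "jaw": 1}
    - {"linear": [0, 0, 0.003], "rotation": [0, 0, 0], "jaw": 1}

```text
t: 11.6
position: [0.5392, 0.279, 0.0946]
ee_rot: [[0.972, 0.233, -0.001], [0.233, -0.972, -0.0], [-0.001, 0.0, -1.0]]
contact_force: [-0.3, -0.6, 5.5]
opening: 0.0209
```

Call:
drive_tool:
  rows:
    - {"linear": [0, 0, 0.0], "rotation": [0, 0, 0], "jaw": 0.9}
    - {"linear": [0, 0, 0.0], "rotation": [0, 0, 0], "jaw": 0.7}
    - {"linear": [0, 0, 0.0], "rotation": [0, 0, 0], "jaw": 0.5}
    - {"linear": [0, 0, 0.0], "rotation": [0, 0, 0], "jaw": 0.5}
    - {"linear": [0, 0, 0.0], "rotation": [0, 0, 0], "jaw": 0.5}
    - {"linear": [0, 0, -0.02], "rotation": [0, 0, 0], "jaw": 0.5}
    - {"linear": [0, 0, -0.05], "rotation": [0, 0, 0], "jaw": 0.5}
    - {"linear": [0, 0, -0.1], "rotation": [0, 0, 0], "jaw": 0.5}
    - {"linear": [0, 0, -0.15], "rotation": [0, 0, 0], "jaw": 0.5}

```text
t: 12.72
position: [0.539, 0.279, 0.2457]
ee_rot: [[0.972, 0.233, -0.001], [0.233, -0.972, -0.0], [-0.001, 0.0, -1.0]]
contact_force: [0.2, -0.0, -0.3]
opening: 0.0426
```

Run:
```python
from fit import *
w=get_image("wrist");cv2.imwrite("pics/w8.png",w["image"])
to([.437,-.027,.26],1.0)
```

```text
linear [-0.1736  0.274  -0.0081] rot [-0.005  -0.0103  0.8061] pos [0.542 0.28  0.254] q [ 0.2943  0.3471  1.3565 -0.0001  1.4268  1.6297] t 12.78 open 0.04228160090447863 F [2.2827 1.5502 5.4529]
```

View pics/w8.png

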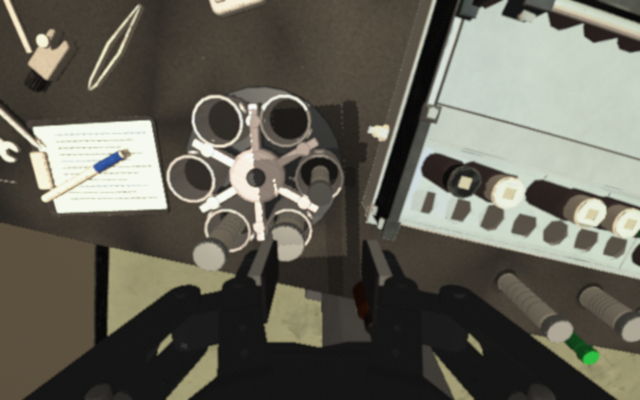

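Call:
drive_tool:
  rows:
    - {"linear": [-0.174, 0.274, 0.0], "rotation": [0, 0, 0.236], "jaw": 0.3}
    - {"linear": [-0.174, 0.274, 0.0], "rotation": [0, 0, 0.236], "jaw": 0.3}
    - {"linear": [-0.174, 0.274, 0.0], "rotation": [0, 0, 0.236], "jaw": 0.3}
    - {"linear": [-0.174, 0.274, 0.0], "rotation": [0, 0, 0.236], "jaw": 0.3}
    - {"linear": [-0.174, 0.274, 0.04], "rotation": [0, 0, 0.236], "jaw": 0.3}
    - {"linear": [-0.174, 0.274, 0.04], "rotation": [0, 0, 0.236], "jaw": 0.3}
    - {"linear": [-0.174, 0.274, 0.04], "rotation": [0, 0, 0.236], "jaw": 0.3}
    - {"linear": [-0.174, 0.274, 0.04], "rotation": [0, 0, 0.236], "jaw": 0.3}

```text
t: 13.78
position: [0.4377, -0.0265, 0.2124]
ee_rot: [[1.0, -0.001, 0.012], [-0.001, -1.0, 0.003], [0.012, -0.003, -1.0]]
contact_force: [-1.0, 0.5, 0.5]
opening: 0.0596
```

Run:
```python
from tub import *
w=get_image("wrist");cv2.imwrite("pics/w9.png",w["image"]);allfit(w)
to([.437,-.027,.075],np.pi/2)
```

```text
tall_out 0.67 [322. 189.  35.  51.] xy [ 0.4388 -0.029 ] iou 0.94 [88 97 99]
squat_out 0.69 [457. 182.  62.  50.] xy [ 0.443  -0.1681] iou 0.95 [198 220 226]
squat_out 0.37 [617. 195.  44.  52.] xy [ 0.4172 -0.3775] iou 0.73 [172 176 176]
slim_a 0.97 [402. 220.  40.  46.] xy [ 0.3988 -0.1101] iou 0.94 [33 82 23]
slim_a 0.75 [554. 193.  82.  40.] xy [ 0.4308 -0.269 ] iou 0.92 [ 95 110 118]
slim_a 0.54 [631. 116.  19.  14.] xy [ 0.509 -0.395] iou 0.79 [ 90 121  89]
linear [-0.0022  0.0013  0.1373] rot [-0.0029 -0.0115  0.001 ] pos [ 0.4376 -0.0261  0.2123] q [-0.3205  0.0626  1.8216  0.0068  1.2474  1.2471] t 13.97 open 0.05998556780419121 F [ 0.451  -0.5138  0.2313]
```

View pics/w9.png

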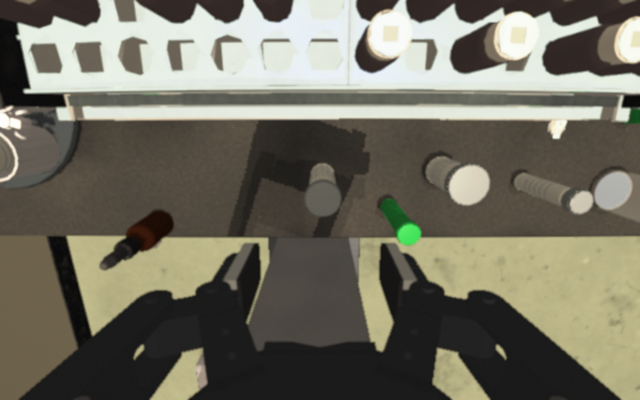

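Call:
drive_tool:
  rows:
    - {"linear": [-0.0005, 0.003, 0.05], "rotation": [-0.003, -0.0115, 0], "jaw": 0.3}
    - {"linear": [-0.0005, 0.003, 0.1], "rotation": [-0.003, -0.0115, 0], "jaw": 0.3}
    - {"linear": [-0.0005, 0.003, 0.137], "rotation": [-0.003, -0.0115, 0], "jaw": 0.3}
    - {"linear": [-0.0005, 0.003, 0.137], "rotation": [-0.003, -0.0115, 0], "jaw": 0.3}
    - {"linear": [-0.0005, 0.003, 0.137], "rotation": [-0.003, -0.0115, 0], "jaw": 0.6}
    - {"linear": [-0.0005, 0.003, 0.137], "rotation": [-0.003, -0.0115, 0], "jaw": 1}
    - {"linear": [-0.0005, 0.003, 0.137], "rotation": [-0.003, -0.0115, 0], "jaw": 1}
    - {"linear": [-0.0005, 0.003, 0.137], "rotation": [-0.003, -0.0115, 0], "jaw": 1}
    - {"linear": [-0.0005, 0.003, 0.137], "rotation": [-0.003, -0.0115, 0], "jaw": 1}

```text
t: 15.1
position: [0.4403, -0.0291, 0.0772]
ee_rot: [[1.0, 0.001, 0.004], [0.001, -1.0, -0.001], [0.004, 0.001, -1.0]]
contact_force: [-0.9, 1.7, 7.4]
opening: 0.0289
```

Run:
```python
from tub import *
to([.4385,-.028,.26],np.pi/2)
```

```text
linear [-0.0011 -0.0009 -0.1828] rot [ 0.0011 -0.0042  0.0009] pos [ 0.4403 -0.0291  0.0772] q [-0.32    0.2396  1.9937  0.0003  0.9039  1.2497] t 15.1 open 0.02894605837538825 F [-0.8805  1.6778  7.3521]
```

Call:
drive_tool:
  rows:
    - {"linear": [0, 0, 0], "rotation": [0, 0, 0], "jaw": 1}
    - {"linear": [0, 0, -0.03], "rotation": [0, 0, 0], "jaw": 1}
    - {"linear": [0, 0, -0.08], "rotation": [0, 0, 0], "jaw": 1}
    - {"linear": [0, 0, -0.13], "rotation": [0, 0, 0], "jaw": 1}
    - {"linear": [0, 0, -0.183], "rotation": [0, 0, 0], "jaw": 1}
    - {"linear": [0, 0, -0.183], "rotation": [0, 0, 0], "jaw": 1}

```text
t: 15.85
position: [0.4419, -0.0296, 0.2649]
ee_rot: [[1.0, 0.001, 0.014], [0.001, -1.0, -0.004], [0.014, 0.004, -1.0]]
contact_force: [0.6, 0.3, -2.2]
opening: 0.0287
```

Run:
```python
from fit import *
import tub
w=get_image("wrist");tub.heldover(w,.0772,"tall_out","pics/h10.png")
v=np.load("rotor.npy");print(bk(v,3))
to([*bk(v,3),.27],v[2])
```

```text
[0.5898 0.3274]
linear [ 0.1498 -0.3565 -0.0074] rot [ 0.0082 -0.0059 -1.2843] pos [ 0.4404 -0.0292  0.2622] q [-0.3201  0.0319  1.7286  0.0002  1.3717  1.2498] t 15.9 open 0.02901084177246857 F [ 0.7312 -0.2571 -1.9252]
```

View pics/h10.png

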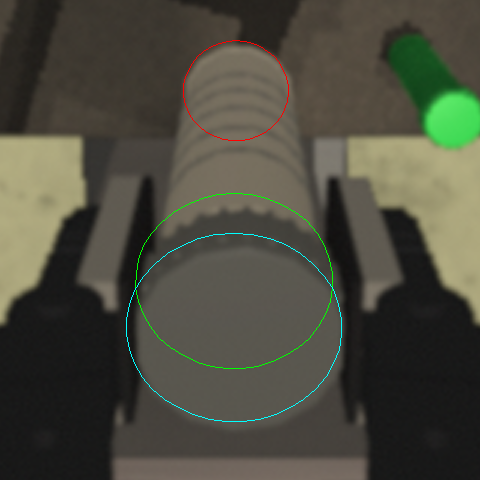

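Call:
drive_tool:
  rows:
    - {"linear": [0.15, -0.356, -0.007], "rotation": [0.008, -0.006, -1.284], "jaw": 1}
    - {"linear": [0.15, -0.356, -0.007], "rotation": [0.008, -0.006, -1.284], "jaw": 1}
    - {"linear": [0.15, -0.356, -0.007], "rotation": [0.008, -0.006, -1.284], "jaw": 1}
    - {"linear": [0.15, -0.356, -0.007], "rotation": [0.008, -0.006, -1.284], "jaw": 1}
    - {"linear": [0.15, -0.356, -0.007], "rotation": [0.008, -0.006, -1.284], "jaw": 1}
    - {"linear": [0.15, -0.356, -0.007], "rotation": [0.008, -0.006, -1.284], "jaw": 1}
    - {"linear": [0.15, -0.356, -0.007], "rotation": [0.008, -0.006, -1.284], "jaw": 1}
    - {"linear": [0.15, -0.356, -0.007], "rotation": [0.008, -0.006, -1.284], "jaw": 1}
    - {"linear": [0.15, -0.356, -0.007], "rotation": [0.008, -0.006, -1.284], "jaw": 1}
    - {"linear": [0.15, -0.356, -0.007], "rotation": [0.008, -0.006, -1.284], "jaw": 1}

```text
t: 17.15
position: [0.5899, 0.3258, 0.2696]
ee_rot: [[0.285, 0.959, -0.0], [0.959, -0.285, -0.0], [-0.001, -0.0, -1.0]]
contact_force: [-0.6, 0.9, -0.7]
opening: 0.0293
```

Run:
```python
from fit import *
v=np.load("rotor.npy")
w=get_image("wrist");cv2.imwrite("pics/w11.png",w["image"]);m=refit(w,v,[3,4,5],"pics/w11f.png",(200,60,460,300),2)
to([*bk(v,3),.135],v[2])
```

```text
rotor [0.5228 0.3472 2.8574] -460.41643173385575 -459.9628765812878
linear [ 0.0015 -0.0006  0.1349] rot [ 0.0003  0.0001 -0.0029] pos [0.59   0.3259 0.2699] q [ 0.3397  0.4682  1.1363 -0.0003  1.537   0.6282] t 17.2 open 0.029519970249898424 F [-0.021  -0.3003  0.2517]
```

View pics/w11.png

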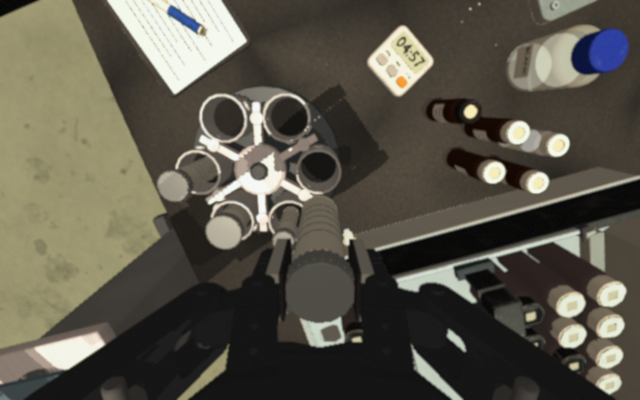

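Call:
drive_tool:
  rows:
    - {"linear": [0.0015, -0.0006, 0.04], "rotation": [0, 0, 0], "jaw": 1}
    - {"linear": [0.0015, -0.0006, 0.08], "rotation": [0, 0, 0], "jaw": 1}
    - {"linear": [0.0015, -0.0006, 0.115], "rotation": [0, 0, 0], "jaw": 1}
    - {"linear": [0.0015, -0.0006, 0.135], "rotation": [0, 0, 0], "jaw": 1}
    - {"linear": [0.0015, -0.0006, 0.135], "rotation": [0, 0, 0], "jaw": 1}

```text
t: 17.82
position: [0.5887, 0.3263, 0.1333]
ee_rot: [[0.286, 0.958, -0.003], [0.958, -0.286, -0.002], [-0.002, -0.003, -1.0]]
contact_force: [-0.0, -0.5, -0.1]
opening: 0.0288
```

Run:
```python
from fit import *
v=np.load("rotor.npy")
w=get_image("wrist");cv2.imwrite("pics/w12.png",w["image"][100:340,180:480])
to([*bk(v,3),.115],v[2])
```

```text
linear [ 0.0006 -0.0001  0.02  ] rot [-0.0004  0.0006 -0.0042] pos [0.5897 0.3268 0.135 ] q [ 0.3411  0.5486  1.3355 -0.0003  1.2582  0.631 ] t 17.88 open 0.02923915845826427 F [0.1668 0.0897 0.0931]
```

View pics/w12.png

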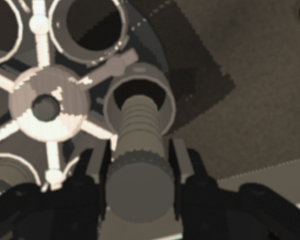

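Call:
drive_tool:
  rows:
    - {"linear": [0.0006, 0, 0.006], "rotation": [0, 0, 0], "jaw": 1}
    - {"linear": [0.0006, 0, 0.012], "rotation": [0, 0, 0], "jaw": 1}
    - {"linear": [0.0006, 0, 0.017], "rotation": [0, 0, 0], "jaw": 1}
    - {"linear": [0.0006, 0, 0.021], "rotation": [0, 0, 0], "jaw": 1}
    - {"linear": [0.0006, 0, 0.022], "rotation": [0, 0, 0], "jaw": 1}

```text
t: 18.5
position: [0.5897, 0.3273, 0.1125]
ee_rot: [[0.286, 0.958, -0.001], [0.958, -0.286, -0.001], [-0.001, -0.001, -1.0]]
contact_force: [0.1, 0.6, -1.0]
opening: 0.0296
```

Call:
drive_tool:
  rows:
    - {"linear": [0, 0, 0.001], "rotation": [0, 0, 0], "jaw": 1}
    - {"linear": [0, 0, 0.002], "rotation": [0, 0, 0], "jaw": 1}
    - {"linear": [0, 0, 0.003], "rotation": [0, 0, 0], "jaw": 1}
    - {"linear": [0, 0, 0.004], "rotation": [0, 0, 0], "jaw": 1}

```text
t: 19.0
position: [0.5897, 0.3273, 0.1085]
ee_rot: [[0.286, 0.958, -0.001], [0.958, -0.286, -0.001], [-0.001, -0.001, -1.0]]
contact_force: [0.4, 0.6, -0.0]
opening: 0.029
```

Call:
drive_tool:
  rows:
    - {"linear": [0, 0, 0.001], "rotation": [0, 0, 0], "jaw": 1}
    - {"linear": [0, 0, 0.002], "rotation": [0, 0, 0], "jaw": 1}
    - {"linear": [0, 0, 0.003], "rotation": [0, 0, 0], "jaw": 1}

```text
t: 19.38
position: [0.5897, 0.3273, 0.1055]
ee_rot: [[0.286, 0.958, -0.001], [0.958, -0.286, -0.001], [-0.001, -0.001, -1.0]]
contact_force: [0.3, -0.5, -0.9]
opening: 0.0294
```

Call:
drive_tool:
  rows:
    - {"linear": [0, 0, 0.001], "rotation": [0, 0, 0], "jaw": 1}
    - {"linear": [0, 0, 0.002], "rotation": [0, 0, 0], "jaw": 1}
    - {"linear": [0, 0, 0.003], "rotation": [0, 0, 0], "jaw": 1}

```text
t: 19.75
position: [0.5897, 0.3273, 0.1024]
ee_rot: [[0.286, 0.958, -0.001], [0.958, -0.286, -0.001], [-0.001, -0.001, -1.0]]
contact_force: [-0.3, -0.3, -0.8]
opening: 0.0292
```

Call:
drive_tool:
  rows:
    - {"linear": [0, 0, 0.001], "rotation": [0, 0, 0], "jaw": 1}
    - {"linear": [0, 0, 0.002], "rotation": [0, 0, 0], "jaw": 1}

```text
t: 20.0
position: [0.5897, 0.3273, 0.1003]
ee_rot: [[0.286, 0.958, -0.001], [0.958, -0.286, -0.001], [-0.001, -0.001, -1.0]]
contact_force: [0.6, -0.0, -0.1]
opening: 0.0288
```

Call:
drive_tool:
  rows:
    - {"linear": [0, 0, 0.001], "rotation": [0, 0, 0], "jaw": 1}
    - {"linear": [0, 0, 0.002], "rotation": [0, 0, 0], "jaw": 1}

```text
t: 20.25
position: [0.59, 0.3276, 0.0993]
ee_rot: [[0.286, 0.958, -0.0], [0.958, -0.286, -0.0], [-0.0, -0.0, -1.0]]
contact_force: [-2.1, 0.1, 7.7]
opening: 0.0294
```

Call:
drive_tool:
  rows:
    - {"linear": [0, 0, 0.0], "rotation": [0, 0, 0], "jaw": 0.8}
    - {"linear": [0, 0, 0.0], "rotation": [0, 0, 0], "jaw": 0.6}
    - {"linear": [0, 0, 0.0], "rotation": [0, 0, 0], "jaw": 0.4}
    - {"linear": [0, 0, 0.0], "rotation": [0, 0, 0], "jaw": 0.4}
    - {"linear": [0, 0, 0.0], "rotation": [0, 0, 0], "jaw": 0.4}
    - {"linear": [0, 0, -0.02], "rotation": [0, 0, 0], "jaw": 0.4}
    - {"linear": [0, 0, -0.05], "rotation": [0, 0, 0], "jaw": 0.4}
    - {"linear": [0, 0, -0.1], "rotation": [0, 0, 0], "jaw": 0.4}
    - {"linear": [0, 0, -0.16], "rotation": [0, 0, 0], "jaw": 0.4}
    - {"linear": [0, 0, -0.16], "rotation": [0, 0, 0], "jaw": 0.4}

```text
t: 21.5
position: [0.5926, 0.3286, 0.2664]
ee_rot: [[0.286, 0.958, 0.012], [0.958, -0.286, 0.004], [0.007, 0.01, -1.0]]
contact_force: [-0.1, 0.2, -0.9]
opening: 0.051
```

Run:
```python
from fit import *
w=get_image("wrist");cv2.imwrite("pics/w13.png",w["image"])
to([.4405,-.168,.26],np.pi/2)
```

```text
linear [-0.5185 -0.0028  0.0007] rot [ 0.0021 -0.0065  1.2812] pos [0.5912 0.3281 0.2627] q [ 0.3421  0.4707  1.1494 -0.0001  1.5151  0.6317] t 21.55 open 0.05186674050329011 F [-1.202  -0.407  -1.2981]
```

View pics/w13.png

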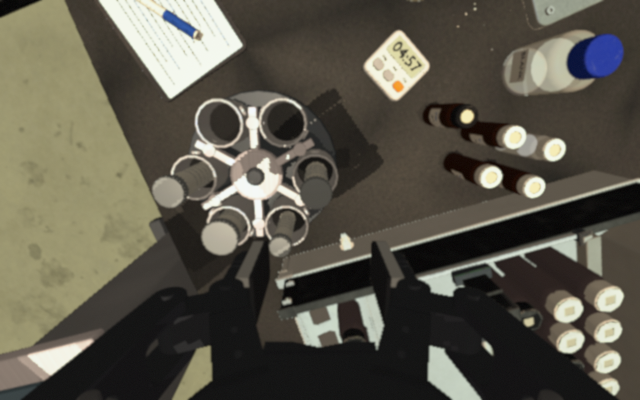

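Run:
```python
from fit import *
to([.4405,-.168,.26],np.radians(43.64))
```

```text
linear [-0.5185 -0.0028  0.0007] rot [ 0.0067 -0.0006 -1.0513] pos [0.5912 0.3281 0.2627] q [ 0.3421  0.4707  1.1494 -0.0001  1.5151  0.6317] t 21.55 open 0.05186674050329011 F [-1.202  -0.407  -1.2981]
```

Call:
drive_tool:
  rows:
    - {"linear": [-0.518, -0.003, -0.01], "rotation": [0.007, 0, -1.051], "jaw": 0.15}
    - {"linear": [-0.518, -0.003, -0.01], "rotation": [0.007, 0, -1.051], "jaw": 0.15}
    - {"linear": [-0.518, -0.003, -0.01], "rotation": [0.007, 0, -1.051], "jaw": 0.15}
    - {"linear": [-0.518, -0.003, -0.01], "rotation": [0.007, 0, -1.051], "jaw": 0.15}
    - {"linear": [-0.518, -0.003, -0.01], "rotation": [0.007, 0, -1.051], "jaw": 0.15}
    - {"linear": [-0.518, -0.003, -0.01], "rotation": [0.007, 0, -1.051], "jaw": 0.15}
    - {"linear": [-0.518, -0.003, 0.0], "rotation": [0.007, 0, -1.051], "jaw": 0.15}
    - {"linear": [-0.518, -0.003, 0.0], "rotation": [0.007, 0, -1.051], "jaw": 0.15}
    - {"linear": [-0.518, -0.003, 0.06], "rotation": [0.007, 0, -1.051], "jaw": 0.15}
    - {"linear": [-0.518, -0.003, 0.06], "rotation": [0.007, 0, -1.051], "jaw": 0.15}
    - {"linear": [-0.518, -0.003, 0.06], "rotation": [0.007, 0, -1.051], "jaw": 0.15}

```text
t: 22.92
position: [0.4402, -0.1668, 0.1998]
ee_rot: [[-0.689, 0.725, -0.003], [0.725, 0.689, 0.003], [0.004, -0.0, -1.0]]
contact_force: [-0.5, 0.2, 0.6]
opening: 0.0727
```

Run:
```python
from tub import *
w=get_image("wrist");cv2.imwrite("pics/w14.png",w["image"]);allfit(w)
to([.4405,-.168,.05],np.radians(43.64))
```

```text
squat_out 0.72 [318. 191.  43.  53.] xy [ 0.4426 -0.169 ] iou 0.94 [82 90 93]
slim_a 0.86 [249. 244.  25.  43.] xy [ 0.427  -0.2568] iou 0.48 [ 91 105 112]
slim_a 0.82 [329. 110.  26.  30.] xy [ 0.3983 -0.1106] iou 0.92 [111 227 102]
slim_a 0.74 [245. 332.  18.  29.] xy [ 0.4874 -0.3263] iou 0.24 [30 76 21]
linear [ 0.0003 -0.002   0.152 ] rot [0.0008 0.0016 0.0014] pos [ 0.4419 -0.1668  0.202 ] q [-0.598   0.1405  1.7594  0.0004  1.2399 -1.3612] t 23.12 open 0.07279925162679055 F [ 0.5009 -1.0727 -0.1105]
```

View pics/w14.png

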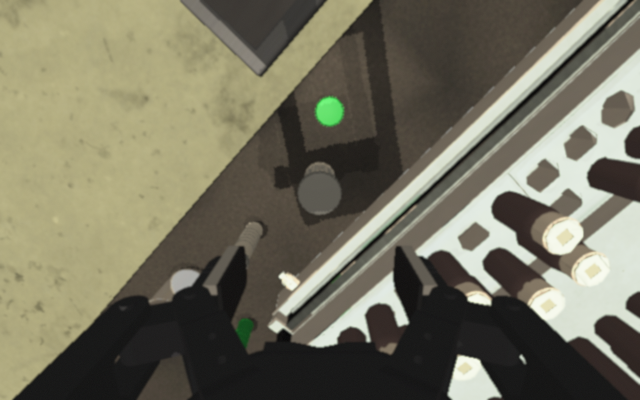

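Call:
drive_tool:
  rows:
    - {"linear": [-0.0026, -0.001, 0.04], "rotation": [0, 0, 0], "jaw": 0.3}
    - {"linear": [-0.0026, -0.001, 0.08], "rotation": [0, 0, 0], "jaw": 0.3}
    - {"linear": [-0.0026, -0.001, 0.08], "rotation": [0, 0, 0], "jaw": 0.3}
    - {"linear": [-0.0026, -0.001, 0.12], "rotation": [0, 0, 0], "jaw": 0.3}
    - {"linear": [-0.0026, -0.001, 0.15], "rotation": [0, 0, 0], "jaw": 0.3}
    - {"linear": [-0.0026, -0.001, 0.15], "rotation": [0, 0, 0], "jaw": 0.3}
    - {"linear": [-0.0026, -0.001, 0.15], "rotation": [0, 0, 0], "jaw": 0.3}

```text
t: 24.0
position: [0.4448, -0.1701, 0.0541]
ee_rot: [[-0.692, 0.722, 0.004], [0.722, 0.692, -0.002], [-0.005, 0.001, -1.0]]
contact_force: [0.5, -0.1, 1.0]
opening: 0.0598
```

Run:
```python
from tub import *
w=get_image("wrist");cv2.imwrite("pics/w15.png",w["image"])
to([.4425,-.169,.052],np.radians(43.64))
```

```text
linear [ 0.0025 -0.0008  0.0021] rot [0.0016 0.0054 0.0019] pos [ 0.4448 -0.1702  0.0542] q [-0.6006  0.3291  1.937   0.0006  0.8699 -1.3646] t 24.05 open 0.05984243810509564 F [ 0.4493 -0.0205 -0.1368]
```

View pics/w15.png

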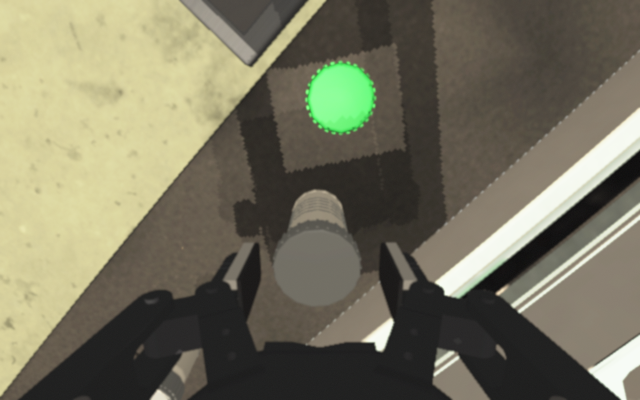

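Call:
drive_tool:
  rows:
    - {"linear": [0.0025, -0.0005, 0.002], "rotation": [0, 0.005, 0], "jaw": 0.3}
    - {"linear": [0.0025, -0.0005, 0.002], "rotation": [0, 0.005, 0], "jaw": 0.3}
    - {"linear": [0.0025, -0.0005, 0.002], "rotation": [0, 0.005, 0], "jaw": 0.6}
    - {"linear": [0.0025, -0.0005, 0.002], "rotation": [0, 0.005, 0], "jaw": 1}
    - {"linear": [0.0025, -0.0005, 0.002], "rotation": [0, 0.005, 0], "jaw": 1}
    - {"linear": [0.0025, -0.0005, 0.002], "rotation": [0, 0.005, 0], "jaw": 1}
    - {"linear": [0.0025, -0.0005, 0.002], "rotation": [0, 0.005, 0], "jaw": 1}

```text
t: 24.92
position: [0.4431, -0.1691, 0.0527]
ee_rot: [[-0.692, 0.722, 0.002], [0.722, 0.692, 0.0], [-0.001, 0.002, -1.0]]
contact_force: [-0.2, -0.5, 5.1]
opening: 0.0382
```

Run:
```python
from tub import *
w=get_image("wrist");heldover(w,.0535,"squat_out","pics/h16.png")
to([.4425,-.169,.052],np.radians(43.64))
```

```text
linear [ 0.0005 -0.0004  0.0008] rot [0.0017 0.0014 0.0019] pos [ 0.4431 -0.1691  0.0528] q [-0.6014  0.3302  1.9401  0.0018  0.8695 -1.3662] t 24.98 open 0.03801668559400365 F [-0.6866 -0.1276  4.9474]
```

View pics/h16.png

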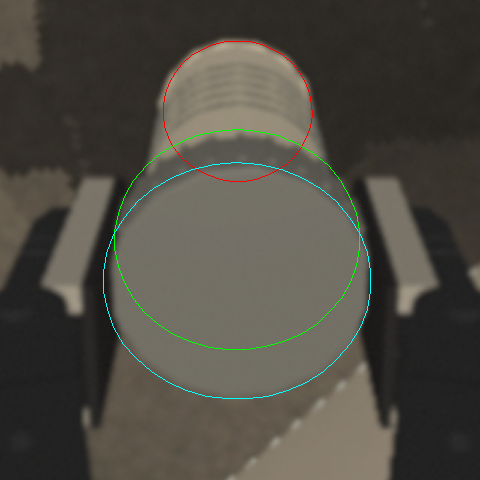

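Call:
drive_tool:
  rows:
    - {"linear": [0, 0, -0.03], "rotation": [0, 0, 0], "jaw": 1}
    - {"linear": [0, 0, -0.08], "rotation": [0, 0, 0], "jaw": 1}
    - {"linear": [0, 0, -0.13], "rotation": [0, 0, 0], "jaw": 1}
    - {"linear": [0, 0, -0.19], "rotation": [0, 0, 0], "jaw": 1}
    - {"linear": [0, 0, -0.2], "rotation": [0, 0, 0], "jaw": 1}

```text
t: 25.6
position: [0.4444, -0.1703, 0.2572]
ee_rot: [[-0.691, 0.722, 0.009], [0.722, 0.692, -0.005], [-0.01, 0.003, -1.0]]
contact_force: [0.6, 0.6, -1.2]
opening: 0.0378
```

Run:
```python
from fit import *
v=np.load("rotor.npy");to([*bk(v,4),.25],v[2]+np.radians(60))
```

```text
linear [0.3196 0.4843 0.0058] rot [0.0035 0.0096 0.002 ] pos [ 0.4444 -0.1703  0.2572] q [-0.602   0.0997  1.6674  0.0015  1.3644 -1.3659] t 25.6 open 0.03777072422572815 F [ 0.6213  0.5871 -1.152 ]
```

Call:
drive_tool:
  rows:
    - {"linear": [0.3196, 0.4843, 0.006], "rotation": [0.003, 0.009, 0.002], "jaw": 1}
    - {"linear": [0.3196, 0.4843, 0.006], "rotation": [0.003, 0.009, 0.002], "jaw": 1}
    - {"linear": [0.3196, 0.4843, 0.006], "rotation": [0.003, 0.009, 0.002], "jaw": 1}
    - {"linear": [0.3196, 0.4843, 0.006], "rotation": [0.003, 0.009, 0.002], "jaw": 1}
    - {"linear": [0.3196, 0.4843, 0.006], "rotation": [0.003, 0.009, 0.002], "jaw": 1}
    - {"linear": [0.3196, 0.4843, 0.006], "rotation": [0.003, 0.009, 0.002], "jaw": 1}
    - {"linear": [0.3196, 0.4843, 0.006], "rotation": [0.003, 0.009, 0.002], "jaw": 1}
    - {"linear": [0.3196, 0.4843, 0.006], "rotation": [0.003, 0.009, 0.002], "jaw": 1}
    - {"linear": [0.3196, 0.4843, 0.006], "rotation": [0.003, 0.009, 0.002], "jaw": 1}
    - {"linear": [0.3196, 0.4843, 0.006], "rotation": [0.003, 0.009, 0.002], "jaw": 1}
    - {"linear": [0.3196, 0.4843, 0.006], "rotation": [0.003, 0.009, 0.002], "jaw": 1}
    - {"linear": [0.3196, 0.4843, 0.006], "rotation": [0.003, 0.009, 0.002], "jaw": 1}

```text
t: 27.1
position: [0.573, 0.3943, 0.2487]
ee_rot: [[-0.69, 0.724, -0.001], [0.724, 0.69, -0.002], [-0.0, -0.002, -1.0]]
contact_force: [0.2, 0.4, -1.7]
opening: 0.0374
```

Run:
```python
from fit import *
v=np.load("rotor.npy");w=get_image("wrist");cv2.imwrite("pics/w17.png",w["image"])
m=refit(w,v,[4,5],"pics/w17f.png",(160,40,440,300),2)
to([*bk(v,4),.135],v[2]+np.radians(60))
```

```text
rotor [0.5224 0.3473 2.8564] -311.03405130103215 -309.47784546176723
linear [0.001  0.0012 0.1143] rot [-0.0009  0.0006 -0.0011] pos [0.5732 0.3941 0.2493] q [ 0.4428  0.5184  1.1047 -0.0008  1.5191 -0.3177] t 27.15 open 0.03800063116107618 F [ 0.4874 -0.4578 -0.8488]
```

View pics/w17.png

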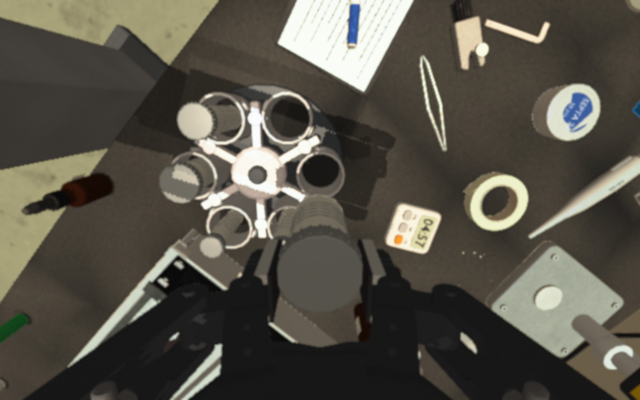

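View pics/w17f.png

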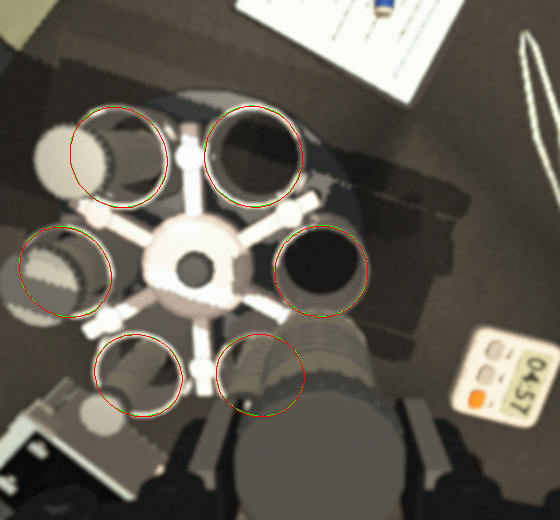

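Call:
drive_tool:
  rows:
    - {"linear": [0.001, 0.001, 0.04], "rotation": [0, 0, 0], "jaw": 1}
    - {"linear": [0.001, 0.001, 0.08], "rotation": [0, 0, 0], "jaw": 1}
    - {"linear": [0.001, 0.001, 0.11], "rotation": [0, 0, 0], "jaw": 1}
    - {"linear": [0.001, 0.001, 0.114], "rotation": [0, 0, 0], "jaw": 1}
    - {"linear": [0.001, 0.001, 0.114], "rotation": [0, 0, 0], "jaw": 1}
    - {"linear": [0.001, 0.001, 0.114], "rotation": [0, 0, 0], "jaw": 1}

```text
t: 27.9
position: [0.5743, 0.3955, 0.1375]
ee_rot: [[-0.689, 0.725, 0.003], [0.725, 0.689, 0.0], [-0.002, 0.002, -1.0]]
contact_force: [-0.0, -0.3, -0.8]
opening: 0.0377
```

Run:
```python
from fit import *
import tub
v=np.load("rotor.npy");w=get_image("wrist");cv2.imwrite("pics/w18.png",cv2.resize(w["image"][100:340,180:460],None,fx=2.5,fy=2.5))
to([*bk(v,4),.115],v[2]+np.radians(60))
P,R,s=tool();print("foot est",(P+R@[0,0,.0528])[:2],bk(v,4))
```

```text
linear [ 0.0005 -0.0008  0.0224] rot [ 0.0024  0.0017 -0.0014] pos [0.5742 0.3956 0.1374] q [ 0.4441  0.5846  1.2667 -0.0009  1.2875 -0.3158] t 27.95 open 0.03785805712953218 F [ 0.6067  0.3533 -0.7162]
foot est [0.5744 0.3956] [0.5733 0.3954]
```

View pics/w18.png

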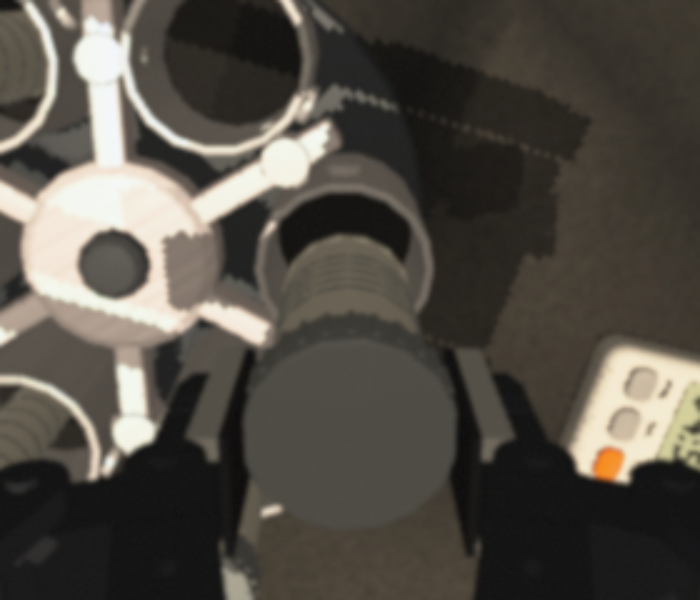

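Call:
drive_tool:
  rows:
    - {"linear": [0.0005, -0.0008, 0.008], "rotation": [0.002, 0.002, 0], "jaw": 1}
    - {"linear": [0.0005, -0.0008, 0.016], "rotation": [0.002, 0.002, 0], "jaw": 1}
    - {"linear": [0.0005, -0.0008, 0.02], "rotation": [0.002, 0.002, 0], "jaw": 1}
    - {"linear": [0.0005, -0.0008, 0.023], "rotation": [0.002, 0.002, 0], "jaw": 1}
    - {"linear": [0.0005, -0.0008, 0.026], "rotation": [0.002, 0.002, 0], "jaw": 1}

```text
t: 28.58
position: [0.5734, 0.3954, 0.1112]
ee_rot: [[-0.689, 0.725, 0.0], [0.725, 0.689, 0.0], [0.0, 0.0, -1.0]]
contact_force: [-0.4, 0.1, 0.8]
opening: 0.0382
```

Call:
drive_tool:
  rows:
    - {"linear": [0, 0, 0.005], "rotation": [0, 0, 0], "jaw": 1}
    - {"linear": [0, 0, 0.01], "rotation": [0, 0, 0], "jaw": 1}
    - {"linear": [0, 0, 0.014], "rotation": [0, 0, 0], "jaw": 1}
    - {"linear": [0, 0, 0.018], "rotation": [0, 0, 0], "jaw": 1}
    - {"linear": [0, 0, 0.021], "rotation": [0, 0, 0], "jaw": 1}

```text
t: 29.2
position: [0.5733, 0.3955, 0.0898]
ee_rot: [[-0.689, 0.725, -0.0], [0.725, 0.689, 0.0], [0.0, 0.0, -1.0]]
contact_force: [-0.2, 0.4, -0.4]
opening: 0.038
```

Call:
drive_tool:
  rows:
    - {"linear": [0, 0, 0.001], "rotation": [0, 0, 0], "jaw": 1}
    - {"linear": [0, 0, 0.002], "rotation": [0, 0, 0], "jaw": 1}
    - {"linear": [0, 0, 0.003], "rotation": [0, 0, 0], "jaw": 1}

```text
t: 29.58
position: [0.5734, 0.3955, 0.0869]
ee_rot: [[-0.689, 0.725, 0.0], [0.725, 0.689, 0.0], [0.0, 0.0, -1.0]]
contact_force: [0.0, 0.9, -0.5]
opening: 0.0383
```

Call:
drive_tool:
  rows:
    - {"linear": [0, 0, 0.001], "rotation": [0, 0, 0], "jaw": 1}
    - {"linear": [0, 0, 0.002], "rotation": [0, 0, 0], "jaw": 1}
    - {"linear": [0, 0, 0.003], "rotation": [0, 0, 0], "jaw": 1}

```text
t: 29.95
position: [0.5734, 0.3955, 0.0839]
ee_rot: [[-0.689, 0.725, 0.0], [0.725, 0.689, 0.001], [0.0, 0.0, -1.0]]
contact_force: [0.0, -0.6, -1.5]
opening: 0.0377
```

Call:
drive_tool:
  rows:
    - {"linear": [0, 0, 0.001], "rotation": [0, 0, 0], "jaw": 1}
    - {"linear": [0, 0, 0.002], "rotation": [0, 0, 0], "jaw": 1}

```text
t: 30.2
position: [0.5734, 0.3955, 0.0818]
ee_rot: [[-0.689, 0.725, 0.0], [0.725, 0.689, 0.001], [0.0, 0.0, -1.0]]
contact_force: [-0.2, 0.5, -0.4]
opening: 0.0381
```

Call:
drive_tool:
  rows:
    - {"linear": [0, 0, 0.001], "rotation": [0, 0, 0], "jaw": 1}
    - {"linear": [0, 0, 0.002], "rotation": [0, 0, 0], "jaw": 1}

```text
t: 30.45
position: [0.5736, 0.3955, 0.0808]
ee_rot: [[-0.689, 0.725, 0.001], [0.725, 0.689, 0.001], [-0.0, 0.001, -1.0]]
contact_force: [-3.8, -1.8, 8.4]
opening: 0.0383
```

Call:
drive_tool:
  rows:
    - {"linear": [0, 0, 0.0], "rotation": [0, 0, 0], "jaw": 0.7}
    - {"linear": [0, 0, 0.0], "rotation": [0, 0, 0], "jaw": 0.4}
    - {"linear": [0, 0, 0.0], "rotation": [0, 0, 0], "jaw": 0.3}
    - {"linear": [0, 0, 0.0], "rotation": [0, 0, 0], "jaw": 0.3}
    - {"linear": [0, 0, 0.0], "rotation": [0, 0, 0], "jaw": 0.3}
    - {"linear": [0, 0, -0.02], "rotation": [0, 0, 0], "jaw": 0.3}
    - {"linear": [0, 0, -0.05], "rotation": [0, 0, 0], "jaw": 0.3}
    - {"linear": [0, 0, -0.1], "rotation": [0, 0, 0], "jaw": 0.3}
    - {"linear": [0, 0, -0.16], "rotation": [0, 0, 0], "jaw": 0.3}
    - {"linear": [0, 0, -0.18], "rotation": [0, 0, 0], "jaw": 0.3}
    - {"linear": [0, 0, -0.18], "rotation": [0, 0, 0], "jaw": 0.3}

```text
t: 31.82
position: [0.5743, 0.3958, 0.2634]
ee_rot: [[-0.689, 0.725, 0.005], [0.725, 0.689, 0.003], [-0.002, 0.006, -1.0]]
contact_force: [1.1, 0.5, -1.2]
opening: 0.0598
```

Run:
```python
from fit import *
w=get_image("wrist");cv2.imwrite("pics/w19.png",w["image"])
to([.43,-.269,.26],np.pi/2)
to([.43,-.269,.26],np.radians(60))
```

```text
linear [-0.3825 -0.5619  0.0001] rot [ 0.0015  0.001  -0.8105] pos [0.5735 0.3954 0.2609] q [ 0.4438  0.5145  1.0835  0.0002  1.5418 -0.3166] t 31.88 open 0.05971953991186399 F [-0.6275 -0.1588 -0.1508]
linear [-0.3825 -0.5619  0.0001] rot [ 0.0016  0.0006 -0.2869] pos [0.5735 0.3954 0.2609] q [ 0.4438  0.5145  1.0835  0.0002  1.5418 -0.3166] t 31.88 open 0.05971953991186399 F [-0.6275 -0.1588 -0.1508]
```

View pics/w19.png

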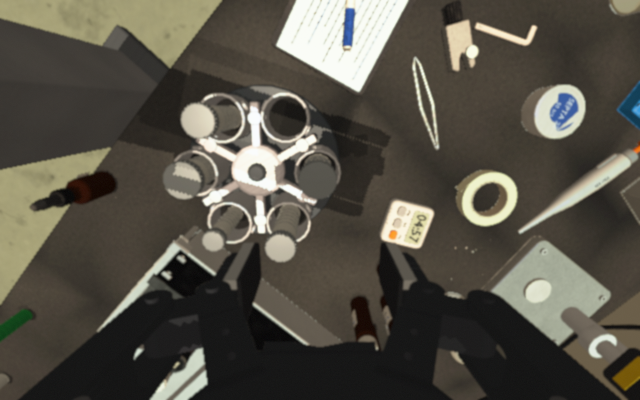

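Call:
drive_tool:
  rows:
    - {"linear": [-0.3825, -0.562, 0], "rotation": [0.001, 0.001, -1.047], "jaw": 0.3}
    - {"linear": [-0.3825, -0.562, 0], "rotation": [0.001, 0.001, -1.047], "jaw": 0.3}
    - {"linear": [-0.3825, -0.562, 0], "rotation": [0.001, 0.001, -1.047], "jaw": 0.3}
    - {"linear": [-0.3825, -0.562, 0], "rotation": [0.001, 0.001, -1.047], "jaw": 0.3}
    - {"linear": [-0.3825, -0.562, 0], "rotation": [0.001, 0.001, -1.047], "jaw": 0.3}
    - {"linear": [-0.3825, -0.562, 0], "rotation": [0.001, 0.001, -1.047], "jaw": 0.3}
    - {"linear": [-0.3825, -0.562, 0], "rotation": [0.001, 0.001, -1.047], "jaw": 0.3}
    - {"linear": [-0.3825, -0.562, 0], "rotation": [0.001, 0.001, -1.047], "jaw": 0.3}
    - {"linear": [-0.3825, -0.562, 0], "rotation": [0.001, 0.001, -1.047], "jaw": 0.3}
    - {"linear": [-0.3825, -0.562, 0], "rotation": [0.001, 0.001, -1.047], "jaw": 0.3}
    - {"linear": [-0.3825, -0.562, 0.06], "rotation": [0.001, 0.001, -1.047], "jaw": 0.3}
    - {"linear": [-0.3825, -0.562, 0.06], "rotation": [0.001, 0.001, -1.047], "jaw": 0.3}

```text
t: 33.38
position: [0.4273, -0.27, 0.1958]
ee_rot: [[-0.973, -0.231, -0.005], [-0.231, 0.973, 0.005], [0.003, 0.006, -1.0]]
contact_force: [0.1, 1.1, 0.3]
opening: 0.0599
```

Run:
```python
from tub import *
w=get_image("wrist");cv2.imwrite("pics/w20.png",w["image"]);allfit(w,["slim_a"])
to([.429,-.269,.062],np.radians(103.64))
```

```text
slim_a 0.8 [318. 190.  28.  43.] xy [ 0.4296 -0.2715] iou 0.94 [ 94 103 106]
slim_a 0.71 [484. 194.  67.  49.] xy [ 0.3982 -0.1117] iou 0.96 [34 84 24]
slim_a 0.6 [191. 238.  54.  51.] xy [ 0.5103 -0.3845] iou 0.95 [35 86 25]
slim_a 0.57 [200. 150.  78.  63.] xy [ 0.4133 -0.3935] iou 0.38 [177 178 177]
linear [-0.0025 -0.0011  0.1335] rot [ 0.0073 -0.0046 -0.0049] pos [ 0.4272 -0.2693  0.1955] q [-0.7836  0.2113  1.6884 -0.0001  1.2505 -2.5875] t 33.48 open 0.059445472277624374 F [0.2288 0.803  0.1538]
```

View pics/w20.png

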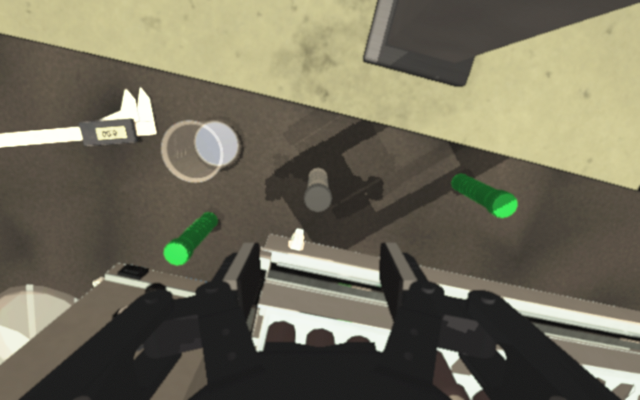

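Call:
drive_tool:
  rows:
    - {"linear": [-0.0023, -0.003, 0.04], "rotation": [0.007, -0.005, -0.005], "jaw": 0.3}
    - {"linear": [-0.0023, -0.003, 0.09], "rotation": [0.007, -0.005, -0.005], "jaw": 0.3}
    - {"linear": [-0.0023, -0.003, 0.1335], "rotation": [0.007, -0.005, -0.005], "jaw": 0.3}
    - {"linear": [-0.0023, -0.003, 0.1335], "rotation": [0.007, -0.005, -0.005], "jaw": 0.3}
    - {"linear": [-0.0023, -0.003, 0.1335], "rotation": [0.007, -0.005, -0.005], "jaw": 0.3}

```text
t: 34.1
position: [0.4301, -0.2709, 0.0631]
ee_rot: [[-0.972, -0.237, 0.001], [-0.237, 0.972, -0.0], [-0.001, -0.001, -1.0]]
contact_force: [-0.1, -0.0, -0.0]
opening: 0.0596
```

Run:
```python
from tub import *
to([.4296,-.271,.062],np.radians(103.64))
```

```text
linear [ 0.0005 -0.      0.0011] rot [-0.0006  0.0011  0.0008] pos [ 0.4301 -0.2709  0.0631] q [-0.7822  0.3652  1.8485  0.0008  0.9268 -2.5923] t 34.1 open 0.05958785912019874 F [-0.0711 -0.0411 -0.0351]
```

Call:
drive_tool:
  rows:
    - {"linear": [0.0005, 0, 0.001], "rotation": [0, 0, 0], "jaw": 0.6}
    - {"linear": [0.0005, 0, 0.001], "rotation": [0, 0, 0], "jaw": 1}
    - {"linear": [0.0005, 0, 0.001], "rotation": [0, 0, 0], "jaw": 1}
    - {"linear": [0.0005, 0, 0.001], "rotation": [0, 0, 0], "jaw": 1}
    - {"linear": [0.0005, 0, 0.001], "rotation": [0, 0, 0], "jaw": 1}
    - {"linear": [0.0005, 0, 0.001], "rotation": [0, 0, 0], "jaw": 1}

```text
t: 34.85
position: [0.4305, -0.2716, 0.0638]
ee_rot: [[-0.972, -0.236, 0.003], [-0.236, 0.972, -0.002], [-0.003, -0.003, -1.0]]
contact_force: [0.3, 0.4, 6.6]
opening: 0.0209
```

Call:
drive_tool:
  rows:
    - {"linear": [0, 0, -0.03], "rotation": [0, 0, 0], "jaw": 1}
    - {"linear": [0, 0, -0.08], "rotation": [0, 0, 0], "jaw": 1}
    - {"linear": [0, 0, -0.13], "rotation": [0, 0, 0], "jaw": 1}
    - {"linear": [0, 0, -0.19], "rotation": [0, 0, 0], "jaw": 1}
    - {"linear": [0, 0, -0.2], "rotation": [0, 0, 0], "jaw": 1}

```text
t: 35.48
position: [0.4314, -0.2727, 0.2692]
ee_rot: [[-0.972, -0.236, 0.011], [-0.237, 0.972, -0.009], [-0.008, -0.011, -1.0]]
contact_force: [0.8, -0.5, -0.4]
opening: 0.0208
```

Run:
```python
from fit import *
import tub
w=get_image("wrist");tub.heldover(w,.064,"slim_a","pics/h21.png")
v=np.load("rotor.npy");to([*bk(v,5),.26],v[2]+np.radians(300))
```

```text
linear [-0.2356  0.6502  0.0034] rot [-0.0095  0.0068  0.0007] pos [ 0.4309 -0.2723  0.268 ] q [-0.7833  0.1551  1.5763  0.0009  1.3985 -2.5929] t 35.52 open 0.021332026374582785 F [ 0.8898 -0.5644  0.0667]
```

View pics/h21.png

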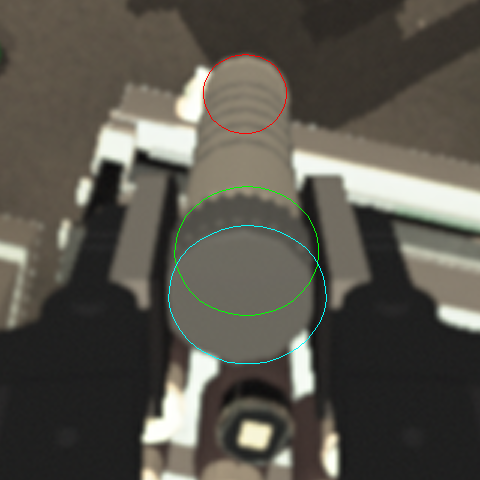

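Call:
drive_tool:
  rows:
    - {"linear": [-0.2356, 0.65, 0], "rotation": [-0.009, 0.007, 0.001], "jaw": 1}
    - {"linear": [-0.2356, 0.65, 0], "rotation": [-0.009, 0.007, 0.001], "jaw": 1}
    - {"linear": [-0.2356, 0.65, 0], "rotation": [-0.009, 0.007, 0.001], "jaw": 1}
    - {"linear": [-0.2356, 0.65, 0], "rotation": [-0.009, 0.007, 0.001], "jaw": 1}
    - {"linear": [-0.2356, 0.65, 0], "rotation": [-0.009, 0.007, 0.001], "jaw": 1}
    - {"linear": [-0.2356, 0.65, 0], "rotation": [-0.009, 0.007, 0.001], "jaw": 1}
    - {"linear": [-0.2356, 0.65, 0], "rotation": [-0.009, 0.007, 0.001], "jaw": 1}
    - {"linear": [-0.2356, 0.65, 0], "rotation": [-0.009, 0.007, 0.001], "jaw": 1}
    - {"linear": [-0.2356, 0.65, 0], "rotation": [-0.009, 0.007, 0.001], "jaw": 1}
    - {"linear": [-0.2356, 0.65, 0], "rotation": [-0.009, 0.007, 0.001], "jaw": 1}
    - {"linear": [-0.2356, 0.65, 0], "rotation": [-0.009, 0.007, 0.001], "jaw": 1}
    - {"linear": [-0.2356, 0.65, 0], "rotation": [-0.009, 0.007, 0.001], "jaw": 1}

```text
t: 37.02
position: [0.5045, 0.4185, 0.2597]
ee_rot: [[-0.971, -0.24, -0.005], [-0.24, 0.971, -0.002], [0.005, -0.001, -1.0]]
contact_force: [0.4, -1.5, -0.7]
opening: 0.0205
```

Run:
```python
from fit import *
v=np.load("rotor.npy");w=get_image("wrist");cv2.imwrite("pics/w22.png",w["image"])
to([*bk(v,5),.118],v[2]+np.radians(300))
```

```text
linear [-0.0016 -0.0016  0.1421] rot [-0.0016 -0.0047  0.003 ] pos [0.5048 0.4167 0.2601] q [ 0.5201  0.4378  1.2067 -0.0003  1.5021 -1.2917] t 37.08 open 0.021302775364410175 F [ 0.6555 -0.3515 -0.4066]
```

View pics/w22.png

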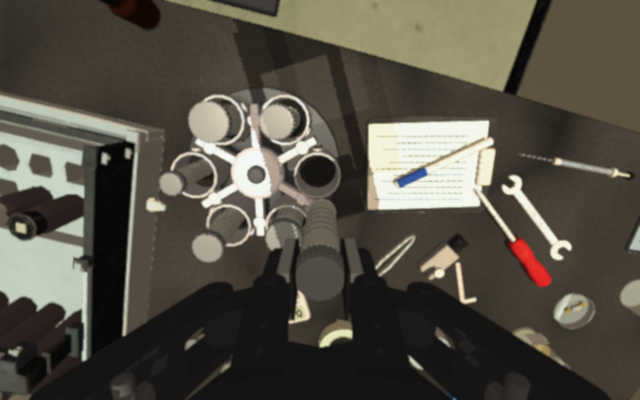

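Call:
drive_tool:
  rows:
    - {"linear": [-0.0016, -0.0016, 0.03], "rotation": [-0.002, -0.005, 0.003], "jaw": 1}
    - {"linear": [-0.0016, -0.0016, 0.06], "rotation": [-0.002, -0.005, 0.003], "jaw": 1}
    - {"linear": [-0.0016, -0.0016, 0.09], "rotation": [-0.002, -0.005, 0.003], "jaw": 1}
    - {"linear": [-0.0016, -0.0016, 0.115], "rotation": [-0.002, -0.005, 0.003], "jaw": 1}
    - {"linear": [-0.0016, -0.0016, 0.115], "rotation": [-0.002, -0.005, 0.003], "jaw": 1}

```text
t: 37.7
position: [0.5045, 0.4125, 0.1422]
ee_rot: [[-0.972, -0.234, -0.006], [-0.234, 0.972, -0.003], [0.006, -0.002, -1.0]]
contact_force: [0.1, -0.5, -0.6]
opening: 0.021
```

Run:
```python
from fit import *
v=np.load("rotor.npy");w=get_image("wrist");cv2.imwrite("pics/w23.png",w["image"])
to([*bk(v,5),.118],v[2]+np.radians(300))
```

```text
linear [-0.0009  0.0016  0.0262] rot [-0.0007 -0.0027 -0.0014] pos [0.5057 0.4134 0.1442] q [ 0.5149  0.5063  1.3835  0.      1.2546 -1.2925] t 37.75 open 0.02074809329817826 F [ 0.2137  0.0391 -0.4447]
```

View pics/w23.png

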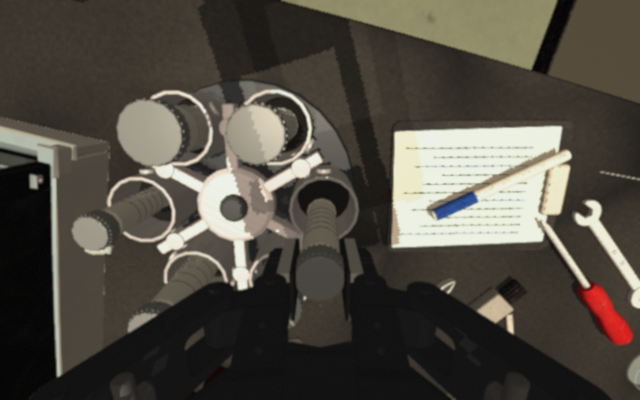

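Call:
drive_tool:
  rows:
    - {"linear": [-0.0009, 0.0016, 0.008], "rotation": [-0.001, -0.003, 0], "jaw": 1}
    - {"linear": [-0.0009, 0.0016, 0.016], "rotation": [-0.001, -0.003, 0], "jaw": 1}
    - {"linear": [-0.0009, 0.0016, 0.024], "rotation": [-0.001, -0.003, 0], "jaw": 1}
    - {"linear": [-0.0009, 0.0016, 0.03], "rotation": [-0.001, -0.003, 0], "jaw": 1}
    - {"linear": [-0.0009, 0.0016, 0.035], "rotation": [-0.001, -0.003, 0], "jaw": 1}

```text
t: 38.38
position: [0.506, 0.4152, 0.1087]
ee_rot: [[-0.972, -0.235, 0.0], [-0.235, 0.972, 0.0], [-0.0, 0.0, -1.0]]
contact_force: [-0.7, -0.4, -1.4]
opening: 0.0207
```

Call:
drive_tool:
  rows:
    - {"linear": [0, 0, 0.004], "rotation": [0, 0, 0], "jaw": 1}
    - {"linear": [0, 0, 0.007], "rotation": [0, 0, 0], "jaw": 1}
    - {"linear": [0, 0, 0.009], "rotation": [0, 0, 0], "jaw": 1}
    - {"linear": [0, 0, 0.01], "rotation": [0, 0, 0], "jaw": 1}

```text
t: 38.88
position: [0.506, 0.4152, 0.0986]
ee_rot: [[-0.972, -0.235, 0.0], [-0.235, 0.972, 0.0], [-0.0, 0.0, -1.0]]
contact_force: [-0.4, -0.3, -0.4]
opening: 0.0209
```

Call:
drive_tool:
  rows:
    - {"linear": [0, 0, 0.001], "rotation": [0, 0, 0], "jaw": 1}
    - {"linear": [0, 0, 0.002], "rotation": [0, 0, 0], "jaw": 1}
    - {"linear": [0, 0, 0.003], "rotation": [0, 0, 0], "jaw": 1}

```text
t: 39.25
position: [0.5061, 0.4152, 0.0957]
ee_rot: [[-0.972, -0.235, 0.0], [-0.235, 0.972, 0.0], [-0.0, 0.0, -1.0]]
contact_force: [-0.4, 0.0, -0.7]
opening: 0.0209
```

Call:
drive_tool:
  rows:
    - {"linear": [0, 0, 0.001], "rotation": [0, 0, 0], "jaw": 1}
    - {"linear": [0, 0, 0.002], "rotation": [0, 0, 0], "jaw": 1}

```text
t: 39.5
position: [0.5064, 0.4153, 0.0941]
ee_rot: [[-0.972, -0.235, 0.001], [-0.235, 0.972, 0.001], [-0.001, 0.0, -1.0]]
contact_force: [-0.7, -0.5, 4.2]
opening: 0.0206
```

Call:
drive_tool:
  rows:
    - {"linear": [0, 0, 0.001], "rotation": [0, 0, 0], "jaw": 1}
    - {"linear": [0, 0, 0.002], "rotation": [0, 0, 0], "jaw": 1}

```text
t: 39.75
position: [0.5074, 0.4157, 0.0939]
ee_rot: [[-0.972, -0.235, 0.004], [-0.235, 0.972, 0.002], [-0.004, 0.001, -1.0]]
contact_force: [-0.6, -0.5, 11.6]
opening: 0.021
```

Call:
drive_tool:
  rows:
    - {"linear": [0, 0, 0.001], "rotation": [0, 0, 0], "jaw": 1}
    - {"linear": [0, 0, 0.002], "rotation": [0, 0, 0], "jaw": 1}

```text
t: 40.0
position: [0.5083, 0.4161, 0.0939]
ee_rot: [[-0.972, -0.235, 0.006], [-0.235, 0.972, 0.003], [-0.007, 0.001, -1.0]]
contact_force: [-2.2, -1.9, 13.0]
opening: 0.021
```

Call:
drive_tool:
  rows:
    - {"linear": [0.001, 0, 0.0], "rotation": [0, -0.005, 0], "jaw": 1}
    - {"linear": [0.001, 0, 0.0], "rotation": [0, -0.005, 0], "jaw": 0.8}
    - {"linear": [0.001, 0, 0.0], "rotation": [0, -0.005, 0], "jaw": 0.6}
    - {"linear": [0.001, 0, 0.0], "rotation": [0, -0.005, 0], "jaw": 0.5}
    - {"linear": [0.001, 0, 0.0], "rotation": [0, -0.005, 0], "jaw": 0.5}
    - {"linear": [0.001, 0, 0.0], "rotation": [0, -0.005, 0], "jaw": 0.5}
    - {"linear": [0.001, 0, -0.02], "rotation": [0, -0.005, 0], "jaw": 0.5}
    - {"linear": [0.001, 0, -0.05], "rotation": [0, -0.005, 0], "jaw": 0.5}
    - {"linear": [0.001, 0, -0.1], "rotation": [0, -0.005, 0], "jaw": 0.5}
    - {"linear": [0.001, 0, -0.16], "rotation": [0, -0.005, 0], "jaw": 0.5}
    - {"linear": [0.001, 0, -0.2], "rotation": [0, -0.005, 0], "jaw": 0.5}
    - {"linear": [0.001, 0, -0.2], "rotation": [0, -0.005, 0], "jaw": 0.5}

```text
t: 41.5
position: [0.5075, 0.4162, 0.2988]
ee_rot: [[-0.972, -0.235, 0.019], [-0.235, 0.972, 0.008], [-0.02, 0.004, -1.0]]
contact_force: [-0.7, -0.7, -0.1]
opening: 0.0425
```

Run:
```python
from fit import *
w=get_image("wrist");t=get_image("scene");v=np.load("rotor.npy")
im=cv2.resize(w["image"][40:300,130:430],None,fx=2,fy=2,interpolation=cv2.INTER_CUBIC)
# predicted cap tops for upright tubes centred in their buckets
Z={0:(.108,.0155,.026),1:(.075,.02,.026),2:(.09,.0115,.030),3:(.108,.0155,.022),4:(.075,.02,.028),5:(.09,.0115,.030)}
a=np.linspace(0,2*np.pi,40)
for k,(h,r,f) in Z.items():
    b=bk(v,k);X=np.c_[b[0]+r*np.cos(a),b[1]+r*np.sin(a),0*a+h+f]
    cv2.polylines(im,[((proj(w,X)-[130,40]+.5)*2).astype(int)],True,(0,255,0),1)
cv2.imwrite("pics/w24.png",im);cv2.imwrite("pics/s24.png",cv2.resize(t["image"][100:340,170:490],(800,600)))
for n in("beaker","dropper_bottle"):
    for r in landmark_of(n,t)[:1]: print(n,r["conf"],r["location"],at(t,r["location"],0)[:2])
to([.3,.3,.3])
```

```text
beaker 0.66 [435.9, 318.4] [ 0.4166 -0.3832]
dropper_bottle 0.68 [255.2, 216.6] [0.376  0.1664]
linear [ 0.2265 -0.0634 -0.0101] rot [0. 0. 0.] pos [0.5054 0.4148 0.2919] q [ 0.5182  0.4164  1.164  -0.002   1.5527 -1.2895] t 41.7 open 0.04296280083444016 F [-0.0011 -0.1206  0.0729]
```

View pics/w24.png

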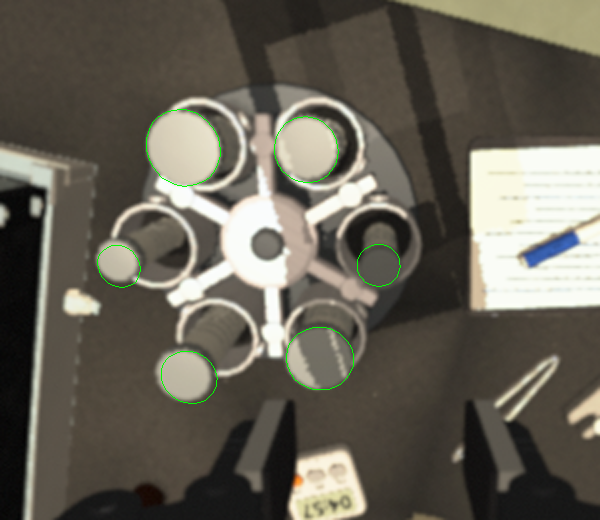

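View pics/s24.png

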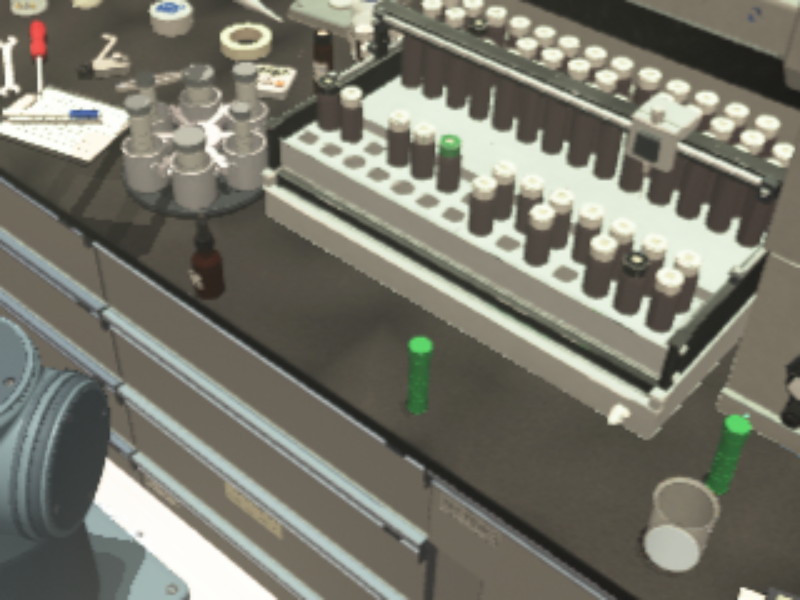

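```bash
python3 -c "
from workcell import *
print(state()['t'],state()['contact_force']);print(job_done())"
```

```text
41.7 [-0.00113031 -0.12063196  0.07294042]
the job is handed in; nothing more can be done
None
```

All four loose tubes are in the rotor and I handed the job in at 41.7 s. The hand-in gave no verdict.

| Tube | Bucket | Force felt at contact | Estimated foot height |
|---|---|---|---|
| tall_out | 180° | 8 N | 22 mm |
| squat_out | 240° | 8 N | 28 mm |
| first slim tube | 120° | 6 N | 30 mm |
| second slim tube | 300° | 13 N | 30 mm |

The second slim tube was pressed harder than I meant because I sent several lowering steps in one go. It stayed well under the cushion's 30 N.

- **Tubes in the last wrist picture:** all six caps, including the two tubes already in the rotor, sit within about 1–2 mm of where upright, centred tubes would show.
- **Beaker and dropper bottle:** the scene camera puts the beaker within a few mm of where it started. It puts the bottle about 10 mm from the earlier estimates. I take that as measurement scatter, because the arm never went near the bottle.
- **Arm:** it ended clear above the rotor with no contact force.

No check failed. One reading puzzled me at first: the jaws closed about 2 mm narrower than the cap sizes given. The offset was the same on all four tubes, so I took it as how the gripper reads.

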